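# Ready the massage gun station: seat the battery, hold the sprung lid open

## Task

Seat the massage gun's battery flat and square, fully home, in the pocket of the white charging deck and let go of it while the blue lid is still shut. Then lift the station's spring-shut blue lid and keep holding it open at 60 degrees (within about 5 degrees) so that I can pick out an attachment head; finish while holding it, and do not push the other gear on the shelf about.

Things in the scene. Friction and masses are not known exactly. Their poses are not given: they have to be found in the camera images.
- dock: The massage gun station, fixed to the shelf, 170 mm deep (x) by 275 mm wide (y). Origin: centre of its underside; z up. Its -y part is the white charging deck, 170 x 125 mm, top 40 mm high, with the battery pocket in its middle. Its +y part is the grey open-topped compartment, 170 x 150 mm, walls 70 mm high, closed by the blue lid. A small green light bar lies on the deck's -x edge.
- pocket (a point): Centre of the floor of the battery pocket in the charging deck: a rectangular recess 12 mm deep (floor 28 mm above the shelf, rim 40 mm), 83 mm long along the dock's y and 55 mm wide along the dock's x, with a small chamfer at the rim. Axes as the dock's.
- battery: The battery, loose, about 0.25 kg: a black flat block 80 mm (its x) x 52 mm (its y) x 22 mm high, with an orange grip rib centred on top, 60 mm (x) x 18 mm (y), 22 mm high (44 mm in all). Origin: centre of its underside, z up. It fits the pocket either way round, with its long x side along the dock's y. Seated, its origin is at the pocket point and the black block stands 10 mm above the deck. It starts flat on the shelf on one side of the dock or the other.
- lid (a joint): Hinge angle of the blue lid, rad: 0 shut (level), growing as the handle edge rises; 60 degrees = 1.047. A spring and its weight (0.2 kg) always drive it shut (about 2.5 to 3 N at the handle); it stops at 1.7 and stays nowhere by itself.
- lid_handle (a point): Middle of the yellow handle bar on the lid: a round bar 12 mm thick and 90 mm long, parallel to the hinge (dock's y), on a post at each end, its axis 42 mm above the lid's 6 mm panel near the free (-x) edge; open between the posts. When shut it is 118 mm above the shelf. The bar may turn between the fingers. The point moves with the lid; its axes turn with the lid.
- lid_hinge (a point): Point on the lid's hinge line, on the dock's +x side, 70 mm above the shelf, level with the middle of the handle. The hinge line runs along the dock's y. When shut, the handle bar lies 140 mm towards the dock's -x and 48 mm above this point; the lid panel reaches 170 mm from the hinge.
- kettlebell: Bystander: black cast iron kettlebell, 160 mm wide, 210 mm tall. Origin: centre of its underside.
- shaker: Bystander: grey shaker bottle with black lid and red flip-top spout, 94 mm wide, 214 mm tall. Origin: centre of its underside.
- dumbbell_a: Bystander: small hex dumbbell, 180 mm long (its x), 62 mm high. Origin: centre of its underside.
- dumbbell_b: Bystander: small hex dumbbell, 180 mm long (its x), 62 mm high. Origin: centre of its underside.
- grip_trainer: Bystander: steel grip trainer with red handles and coiled spring, lying flat, 175 mm long (its x), 100 mm wide, 26 mm high. It lies on the side of the dock where the battery is not. Origin: under its middle.
- massage_ball: Bystander: green hard silicone massage ball with a small flat, 68 mm. Origin: centre of its underside.
- massage_gun: Bystander: massage gun lying on its side, black barrel 130 mm, grey handle towards its +y, orange ball head towards its +x. Origin: on the shelf under the barrel.
Things that resemble listed ones, but are neither listed nor needed, are in the scene too. There is more than one size of the battery; the one meant has the size given above.

How it is judged:
By the outcome, as a careful person would: the job done as asked, in the order asked, and still so for the second after the job is handed in, while the arm keeps its last pose, push and grip.
It also fails if it takes over 61 s, if anything falls off the work surface, if the arm or the gripper's body presses on something with over 40 N, if the wrist force passes 120 N, or if a joint passes its speed limit or range.

## Robot

A 6-joint arm with a two-finger parallel gripper is mounted at the origin on the work surface. World frame = base frame: x ahead of the robot, y to its left, z up, the work surface at z = 0. Lengths are in m, angles in degrees, forces in N, time in s.
With the tool pointing down it reaches from about 0.35 to 0.725 m from the base axis. Payload 4.3 kg.
Tool frame: the origin (TCP) lies on the mounting face of the last link; the fingertips stand 173 mm ahead of it and the grasp point (between the pads) lies 155 mm ahead of it; z points along the fingers, y is the direction in which the jaws open and shut (so a half turn about z gives the same grasp; the last joint's range is limited). The gripper opens to 85 mm and grips with 20 to 120 N. Pads are 22 mm wide; open, the fingers measure 114 mm over their backs; the gripper's body (76 mm by 85 mm) begins 54 mm behind the grasp point. The pads swing forward as they close: fully open they stand 13 mm farther back than shut.
Start: joints at [61.92, 21.618, 4.641, 73.018, 0, 83.68], TCP at [0.213, 0.534, 0.405] pointing down, gripper open.
Joint ranges: [-156.06, 156.06], [-48.1, 94.91], [-58.44, 69.94], [-101.28, 121.22], [-78.64, 73.56], [-180, 180]. Speed limits (degrees/s): [147.25, 147.25, 180, 180, 180, 180].

## Interface

Orientations are given as a 3x3 rotation matrix whose columns are the frame's x, y, z axes.
In Python, from rig import * gives the robot as it stands.
- The arm moves only by the tool servo_tool, never from a script. Its argument "commands" is a list that holds one entry, the list of rows, each a list of 7 numbers: the shift along the world's x, y, z in m, then the turn, a rotation vector about the world's x, y, z in rad, then the closure, from -1 (fully open) to 1 (shut), so that 0 is half open. A call has 1 to 5 rows; each row is the pose to reach, as a shift and turn from the pose commanded when the call began; what a row does not reach only later rows make up. A row lasts 1/8 s, in which the tool goes at most 62.5 mm and 10.7 degrees, less where a joint would pass 70% of its speed; a pose out of reach is approached as far as the arm can. A call with a gripper value outside its range is refused whole. The fingers move at their own pace and stop on an object; the grip force is fixed at half the most. Time passes only in rows, so rows that repeat a pose let the fingers close. It gives the time, the measured TCP pose, the force and the opening at its end, in the units of the state.
- observe(): the state, without advancing time (a new reading comes with each control period).
- read_camera(name): name is "scene" or "side" or "wrist"; returns the picture (420x560x3 uint8, red, green, blue); there is no depth.
- get_calibration(name): a dict with "mtx" (3x3 intrinsics, pixels), "R" (3x3) and "t" (3): a world point X has camera coordinates R X + t. Camera axes: x right, y down, z forward; pixel columns grow to the right and rows downward; lengths in m; the calibration is good to about 2 mm. A picture is of the moment at which its call begins: read the wrist's pose just before it. get_calibration takes no time and is no camera call; for the wrist camera it gives the pose at the moment of the call.
- sign_off(): hands the job in, once; it reports no verdict.
The state is a dict: "t": time; "joints": joint angles; "qvel": joint speeds; "effort": joint torques, N m; "position": TCP position; "orientation": TCP orientation; "wrist_force": force on the tool from outside, world axes, zero at the start; "torque": the same for the moment, N m; "opening": finger opening in m.
Only numpy, scipy, OpenCV 4.12 (cv2) and the standard library are available. Lean on these libraries where they do the work, as an engineer would, in place of code of your own. Each camera call takes 0.05 s, during which the arm holds its last target.

## Working session

There is one attempt and no reset: what is moved stays moved. The work goes in short steps, Python scripts to look and compute and a tool call to move; the robot and the scene stay as the last step left them, time stands still between calls to the robot, and variables do not carry over. Pictures are saved under pics/ and viewed, and the job is handed in when it is done.

Besides the shell and the picture viewer there is one more tool, called after "Request:" as a command line: name --argument value ..., lists and objects as JSON in quotes. servo_tool: Moves the arm, as the interface text tells. Its arguments: {"type":"object","properties":{"commands":{"type":"array"}},"required":["commands"]}

```bash
ls; mkdir -p pics; cat > h.py <<'E'
from rig import *
import numpy as np, cv2
def snap(n,f):
    im=read_camera(n); cv2.imwrite('pics/'+f,cv2.cvtColor(im,cv2.COLOR_RGB2BGR)); return im
def ray(c,px,z):
    K,R,t=[np.array(c[k],float) for k in('mtx','R','t')]
    d=R.T@np.linalg.solve(K,[px[0],px[1],1.]); o=-R.T@t.ravel()
    return o+d*(z-o[2])/d[2]
def proj(c,X):
    K,R,t=[np.array(c[k],float) for k in('mtx','R','t')]
    p=K@(R@np.array(X)+t.ravel()); return p[:2]/p[2]
E
python3 - <<'E'
from h import *
for n in('scene','side','wrist'):
    im=snap(n,n+'0.png'); c=get_calibration(n)
    np.save(n+'_im.npy',im)
    print(n,np.round(-np.array(c['R']).T@np.ravel(c['t']),3),np.round(c['mtx'],1).tolist(), np.round(c['R'],2).tolist())
print(observe())
E
```

```text
pics
scene [1.076 0.856 1.45 ] [[485.1, 0.0, 270.5], [0.0, 485.1, 205.4], [0.0, 0.0, 1.0]] [[-0.82, 0.57, -0.02], [0.46, 0.65, -0.6], [-0.33, -0.5, -0.8]]
side [ 0.445 -1.279  0.964] [[406.9, 0.0, 284.1], [0.0, 406.9, 212.3], [0.0, 0.0, 1.0]] [[1.0, -0.06, -0.01], [-0.04, -0.56, -0.83], [0.05, 0.83, -0.56]]
wrist [0.152 0.558 0.373] [[356.9, 0.0, 282.1], [0.0, 356.9, 209.0], [0.0, 0.0, 1.0]] [[0.37, 0.93, -0.0], [0.9, -0.36, 0.26], [0.24, -0.1, -0.96]]
{'t': 0.15, 'joints': array([6.19203327e+01, 2.16534980e+01, 4.58099875e+00, 7.30163682e+01,
       8.73144740e-04, 8.36802035e+01]), 'qvel': array([-0.00572168, -0.04356597,  0.25858465,  0.07062494, -0.05709711,
       -0.08882006]), 'effort': array([ 1.08139942e-03, -4.64033246e+01,  2.70170814e+01,  1.38972793e-02,
       -1.13022754e-04, -7.15946896e-06]), 'position': array([0.21305415, 0.53384135, 0.40396643]), 'orientation': array([[-9.28745627e-01,  3.70716884e-01, -7.43513094e-04],
       [ 3.70717583e-01,  9.28744648e-01, -1.36129059e-03],
       [ 1.85880399e-04, -1.53992606e-03, -9.99998797e-01]]), 'wrist_force': array([0.99016189, 0.14386073, 0.07023565]), 'torque': array([-0.06019806, -0.00237405,  0.04047791]), 'opening': 0.08519274194460566}
```

View pics/scene0.png

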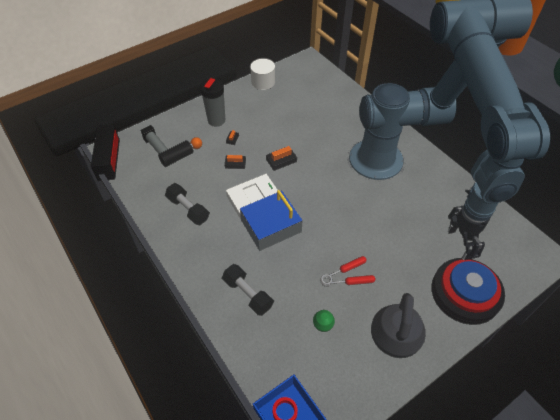

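View pics/side0.png

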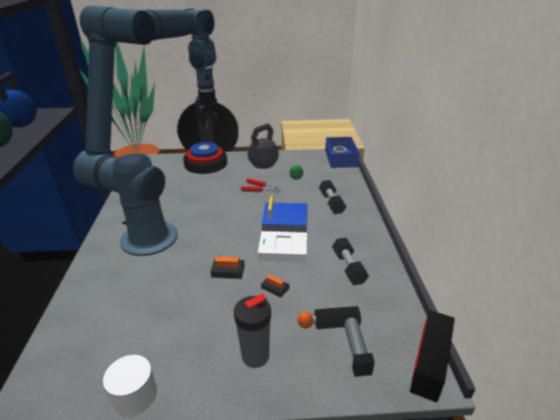

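View pics/wrist0.png

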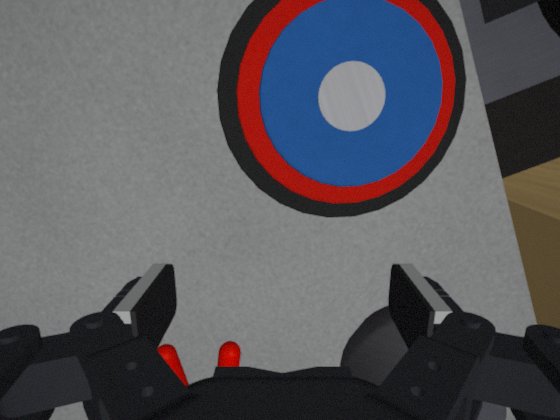

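The scene picture shows three orange-ribbed black blocks at about (281,157), (235,161) and (232,138). The dock is at (262,210), with its white deck at (252,195). The side view shows two of the blocks, at (227,267) and (274,285), with the third hidden behind the shaker. I'll measure all three.

```bash
python3 - <<'E'
from h import *
im=np.load('scene_im.npy'); s=np.load('side_im.npy')
a=cv2.resize(im[120:260,205:325],None,fx=5,fy=4.2,interpolation=cv2.INTER_CUBIC)
a=cv2.resize(im[120:255,210:310],None,fx=4.4,fy=4.4,interpolation=cv2.INTER_CUBIC)
b=cv2.resize(s[185:300,205:320],None,fx=3,fy=3,interpolation=cv2.INTER_CUBIC)
cv2.imwrite('pics/cropA.png',a[:,:,::-1]);cv2.imwrite('pics/cropB.png',b[:,:,::-1])
for n,I in(('scene',im),('side',s)):
    c=get_calibration(n)
    h=cv2.cvtColor(I,cv2.COLOR_RGB2HSV)
    m=((h[...,0]>4)&(h[...,0]<18)&(h[...,1]>150)&(h[...,2]>70)).astype(np.uint8)
    N,l,st,ce=cv2.connectedComponentsWithStats(m)
    for i in range(1,N):
        if st[i,4]>15:
            print(n,st[i],ce[i].round(1),ray(c,ce[i],0.038).round(3))
            pts=np.argwhere(l==i)[:,::-1]
            P=np.array([ray(c,p,0.038)[:2] for p in pts],np.float32)
            r=cv2.minAreaRect(P); print('   rect',np.round(r[0],3),np.round(r[1],3),round(r[2],1))
E
```

```text
scene [499   0  47  55 603] [521.9  32.6] [-1.116 -0.191  0.038]
   rect [-1.178 -0.22 ] [0.574 0.095] 20.6
scene [229 130   6  10  38] [231.7 134.9] [ 0.418 -0.418  0.038]
   rect [ 0.416 -0.42 ] [0.053 0.017] 44.5
scene [191 138  11  10  85] [196.2 142.4] [ 0.557 -0.465  0.038]
   rect [ 0.558 -0.465] [0.05  0.042] 54.6
scene [272 146  20  15 160] [281.4 152.8] [ 0.31  -0.219  0.038]
   rect [ 0.31  -0.219] [0.042 0.086] 81.8
scene [227 155  16   7  98] [234.6 157.7] [ 0.475 -0.304  0.038]
   rect [ 0.476 -0.303] [0.032 0.06 ] 54.6
side [138 144  22  10 153] [147.3 148.8] [-0.155  0.731  0.038]
   rect [-0.149  0.74 ] [0.109 0.121] 8.2
side [113 146  22  11 128] [123.9 151. ] [-0.272  0.713  0.038]
   rect [-0.276  0.713] [0.108 0.092] 32.7
side [215 257  24  11 217] [226.5 261.5] [ 0.311 -0.204  0.038]
   rect [ 0.309 -0.205] [0.051 0.081] 84.1
side [267 275  17  12 122] [274.5 280.6] [ 0.471 -0.309  0.038]
   rect [ 0.47  -0.309] [0.03  0.065] 50.7
side [298 312  14  15 173] [304.8 319.1] [ 0.552 -0.476  0.038]
   rect [ 0.552 -0.475] [0.053 0.038] 84.7
```

View pics/cropA.png

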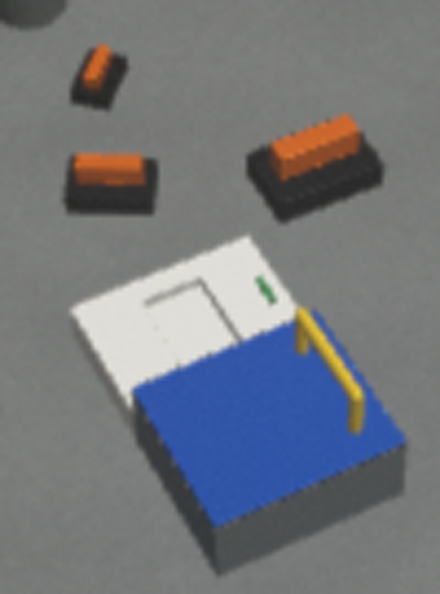

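View pics/cropB.png

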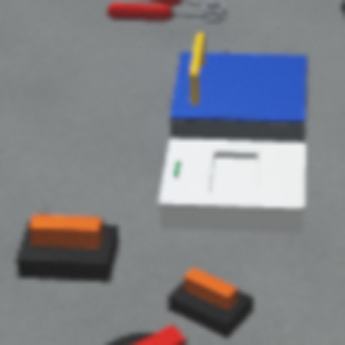

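```bash
python3 - <<'E'
from h import *
c=get_calibration('scene'); d=get_calibration('side')
A=lambda u,v,z:ray(c,(210+(u-1.7)/4.4,120+(v-1.7)/4.4),z)[:2]
B=lambda u,v,z:ray(d,(205+(u-1)/3,185+(v-1)/3),z)[:2]
def L(p,q,n): print(n,p.round(3),q.round(3),'len',round(float(np.linalg.norm(p-q)),4),'ang',round(float(np.degrees(np.arctan2(*(q-p)[::-1]))),1))
print('big');L(A(285,222,0),A(383,183,0),'bottom');L(A(249,178,0),A(285,222,0),'bot2');L(B(18,277,0),B(112,280,0),'side bottom')
print('mid');L(A(66,213,0),A(154,214,0),'bottom');L(A(157,158,.022),A(154,192,.022),'right')
L(B(170,310,0),B(232,334,0),'side bot');L(B(232,334,0),B(252,307,0),'b2')
print('small');L(A(72,100,0),A(108,108,0),'bot');L(A(108,108,0),A(127,68,0),'bot2')
print('deck');L(A(248,235,.04),A(70,311,.04),'-y edge');L(A(70,311,.04),A(133,392,.04),'+x edge');L(A(248,235,.04),A(296,304,.04),'-x')
L(A(220,526,.076),A(405,440,.076),'lid +y edge');L(A(134,388,.076),A(220,526,.076),'lid +x')
L(B(165,140,.04),B(160,204,.04),'deck -x');L(B(160,204,.04),B(305,207,.04),'deck -y');L(B(306,140,.04),B(305,207,.04),'deck +x')
L(A(303,313,.118),A(357,395,.118),'bar')
L(A(200,281,.04),A(242,343,.04),'pocket -x');L(A(147,304,.04),A(200,281,.04),'pocket -y')
E
```

```text
big
bottom [ 0.365 -0.188] [ 0.265 -0.175] len 0.1005 ang 172.6
bot2 [ 0.362 -0.251] [ 0.365 -0.188] len 0.0628 ang 86.8
side bottom [ 0.255 -0.236] [ 0.362 -0.249] len 0.1079 ang -6.6
mid
bottom [ 0.52  -0.311] [ 0.456 -0.264] len 0.0797 ang 143.8
right [ 0.427 -0.302] [ 0.451 -0.269] len 0.0413 ang 53.5
side bot [ 0.427 -0.301] [ 0.493 -0.342] len 0.0778 ang -31.7
b2 [ 0.493 -0.342] [ 0.518 -0.303] len 0.0463 ang 58.0
small
bot [ 0.442 -0.429] [ 0.42 -0.4 ] len 0.0362 ang 127.9
bot2 [ 0.42 -0.4 ] [ 0.377 -0.435] len 0.0548 ang -141.3
deck
-y edge [ 0.42  -0.166] [ 0.59  -0.183] len 0.1717 ang -5.7
+x edge [ 0.59  -0.183] [ 0.593 -0.08 ] len 0.103 ang 88.8
-x [ 0.42  -0.166] [ 0.43  -0.078] len 0.0878 ang 83.4
lid +y edge [0.619 0.091] [0.455 0.108] len 0.1647 ang 174.1
lid +x [ 0.602 -0.059] [0.619 0.091] len 0.1501 ang 83.6
deck -x [ 0.427 -0.041] [ 0.419 -0.166] len 0.1255 ang -93.5
deck -y [ 0.419 -0.166] [ 0.589 -0.184] len 0.1704 ang -5.8
deck +x [ 0.604 -0.054] [ 0.589 -0.184] len 0.131 ang -96.8
bar [ 0.466 -0.016] [0.479 0.075] len 0.0915 ang 82.1
pocket -x [ 0.482 -0.146] [ 0.491 -0.07 ] len 0.0768 ang 83.8
pocket -y [ 0.533 -0.151] [ 0.482 -0.146] len 0.0509 ang 174.5
```

Three blocks could be mistaken for the battery:

| Block | Scene pixel | Measured size | Verdict |
|---|---|---|---|
| Large | (281,157) | about 104 x 65 mm | too large |
| Middle | (235,161) | about 80 x 50 mm, rib about 60 mm | matches the 80 x 52 mm description |
| Small | (232,138) | about 55 x 36 mm | too small |

I choose the middle block. I'll move over it and check it in a close crop.

Request:
servo_tool --commands '[[[0.036,-0.05,0,0,0,-0.05,-1],[0.072,-0.1,0,0,0,-0.1,-1],[0.108,-0.15,0,0,0,-0.15,-1],[0.144,-0.2,0,0,0,-0.2,-1],[0.18,-0.25,0,0,0,-0.23,-1]]]'

```text
t: 0.78
position: [0.3939, 0.2823, 0.4046]
orientation: [[-0.819, 0.573, -0.0], [0.573, 0.819, 0.0], [0.0, 0.0, -1.0]]
wrist_force: [0.9, 0.4, -0.1]
opening: 0.0857
```

Request:
servo_tool --commands '[[[0.016,-0.06,0,0,0,0,-1],[0.032,-0.12,0,0,0,0,-1],[0.048,-0.18,0,0,0,0,-1],[0.064,-0.24,0,0,0,0,-1],[0.08,-0.3,0,0,0,0,-1]]]'

```text
t: 1.4
position: [0.4732, -0.018, 0.4047]
orientation: [[-0.82, 0.573, 0.0], [0.573, 0.82, 0.0], [-0.0, 0.0, -1.0]]
wrist_force: [1.0, -0.0, 0.3]
opening: 0.0853
```

Request:
servo_tool --commands '[[[0,-0.06,0,0,0,0,-1],[0,-0.12,0,0,0,0,-1],[0,-0.18,0,0,0,0,-1],[0,-0.24,-0.01,0,0,0,-1],[0,-0.29,-0.03,0,0,0,-1]]]'

```text
t: 2.02
position: [0.4731, -0.3085, 0.375]
orientation: [[-0.819, 0.574, 0.002], [0.574, 0.819, -0.001], [-0.002, -0.0, -1.0]]
wrist_force: [1.0, 1.0, -0.0]
opening: 0.0854
```

```bash
python3 - <<'E'
from h import *
o=observe();print(o['t'],o['position'],o['orientation'].round(3).tolist(),o['joints'].round(1))
c=get_calibration('wrist'); im=snap('wrist','w1.png'); np.save('w1.npy',im)
np.savez('w1c.npz',**{k:np.array(c[k]) for k in('mtx','R','t')})
E
```

```text
2.025 [ 0.47305984 -0.30852925  0.3749531 ] [[-0.819, 0.574, 0.002], [0.574, 0.819, -0.001], [-0.002, -0.0, -1.0]] [-39.5  20.9  -0.9  68.1   0.   -4.5]
```

View pics/w1.png

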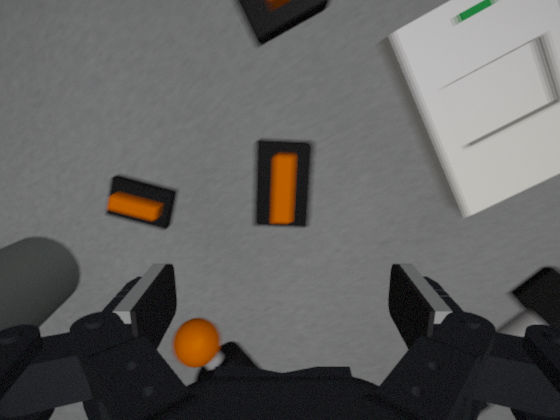

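The wrist view shows the chosen block at (284,183), the small one at (140,202), the big one at the top (280,10), and the deck pocket at about (500,90). I'll measure all of these now.

```bash
python3 - <<'E'
from h import *
im=np.load('w1.npy'); c=dict(np.load('w1c.npz'))
h=cv2.cvtColor(im,cv2.COLOR_RGB2HSV)
def rect(m,z,n):
    N,l,st,ce=cv2.connectedComponentsWithStats(m.astype(np.uint8))
    i=1+np.argmax(st[1:,4]); pts=np.argwhere(l==i)[:,::-1]
    P=np.array([ray(c,p,z)[:2] for p in pts],np.float32)
    r=cv2.minAreaRect(P); b=cv2.boxPoints(r); e=b[1]-b[0]; f=b[2]-b[1]
    e=e if np.linalg.norm(e)>np.linalg.norm(f) else f
    print(n,st[i],np.round(r[0],4),np.round(r[1],4),'long ang',round(float(np.degrees(np.arctan2(e[1],e[0]))),1))
w=np.zeros(im.shape[:2],bool); w[125:240,240:330]=1
rib=(h[...,1]>120)&(h[...,0]<20)&w
top=rib&(h[...,2]>150)
print(np.percentile(h[...,2][rib],[5,25,50,75,95]))
rect(rib,.044,'rib'); rect(top,.044,'ribtop')
blk=((h[...,2]<60)|rib)&w
blk=cv2.morphologyEx(blk.astype(np.uint8),cv2.MORPH_OPEN,np.ones((5,5)))
rect(blk,.022,'block')
a=cv2.resize(im[125:240,230:340],None,fx=5,fy=5,interpolation=cv2.INTER_CUBIC); cv2.imwrite('pics/w1b.png',a[:,:,::-1])
a=cv2.resize(im[0:230,380:560],None,fx=2.6,fy=2.6,interpolation=cv2.INTER_CUBIC); cv2.imwrite('pics/w1d.png',a[:,:,::-1])
E
```

```text
[ 68. 127. 167. 183. 184.]
rib [ 268  151   30   74 1962] [ 0.4725 -0.3081] [0.0235 0.0644] long ang -37.3
ribtop [ 273  155   21   68 1220] [ 0.4731 -0.3084] [0.0158 0.0588] long ang -37.4
block [ 256  141   55   85 4329] [ 0.4728 -0.3087] [0.0475 0.0784] long ang -37.3
```

View pics/w1b.png

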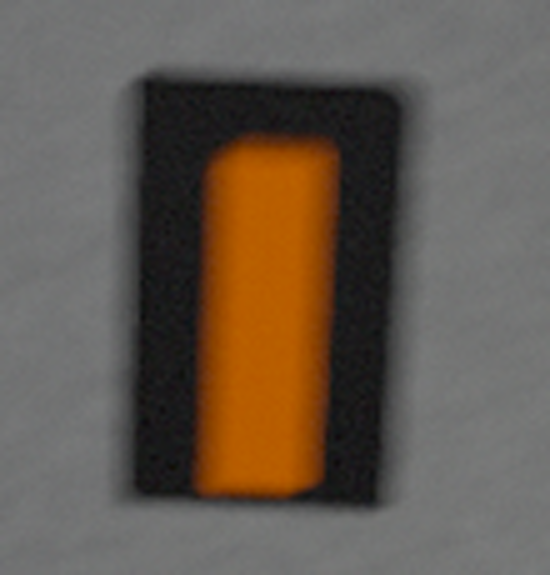

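View pics/w1d.png

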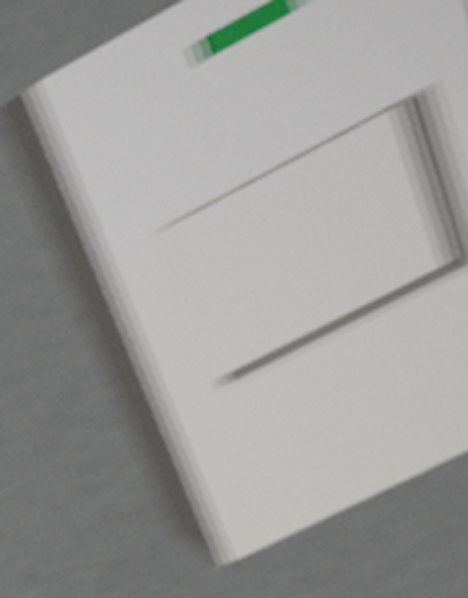

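The crop confirms it: the block is about 80 x 50 mm with a 60 x 18 mm rib, centred at (0.473, -0.3086) with its long axis at -37.3°. I'll descend and grip the rib.

Request:
servo_tool --commands '[[[0,0,-0.05,0,0,-0.04,-0.5],[0,0,-0.1,0,0,-0.04,-0.3],[0,0,-0.145,0,0,-0.04,-0.2],[0,0,-0.165,0,0,-0.04,-0.2],[0,0,-0.179,0,0,-0.04,-0.2]]]'

```text
t: 2.7
position: [0.4727, -0.3053, 0.1942]
orientation: [[-0.796, 0.605, -0.002], [0.605, 0.796, 0.002], [0.002, 0.0, -1.0]]
wrist_force: [-0.4, 0.4, 0.3]
opening: 0.0512
```

Request:
servo_tool --commands '[[[0,0,0,0,0,0,-0.2],[0,0,0,0,0,0,1],[0,0,0,0,0,0,1],[0,0,0,0,0,0,1],[0,0,0,0,0,0,1]]]'

```text
t: 3.32
position: [0.4739, -0.3064, 0.1972]
orientation: [[-0.796, 0.605, 0.002], [0.605, 0.796, -0.002], [-0.003, 0.0, -1.0]]
wrist_force: [0.1, 0.9, 5.6]
opening: 0.0168
```

Request:
servo_tool --commands '[[[0,0,0,0,0,0,1],[0,0,0,0,0,0,1]]]'

```text
t: 3.58
position: [0.4739, -0.3064, 0.1972]
orientation: [[-0.796, 0.605, 0.002], [0.605, 0.796, -0.002], [-0.003, 0.0, -1.0]]
wrist_force: [-1.4, 0.7, 5.9]
opening: 0.0168
```

```bash
python3 - <<'E'
from h import *
o=observe();print(o['t'],o['position'],o['orientation'].round(3).tolist(),o['opening'],o['wrist_force'])
snap('wrist','w2.png')
E
```

```text
3.575 [ 0.47386332 -0.30641463  0.19718755] [[-0.796, 0.605, 0.002], [0.605, 0.796, -0.002], [-0.003, 0.0, -1.0]] 0.016841568035317715 [-1.42207926  0.70891113  5.9387292 ]
```

View pics/w2.png

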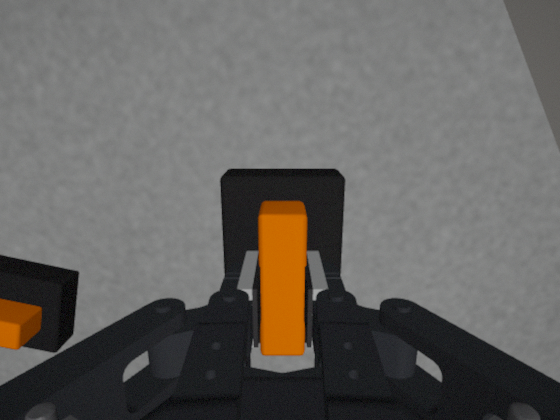

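The grip holds: the rib is between the pads at (282,290), square in the jaws, and the block's front edge is at row 170. I'll compute the battery's offset from the tool along the rib.

```bash
python3 - <<'E'
from h import *
c=get_calibration('wrist'); o=observe(); T=o['position'];R=o['orientation']
for px,z,n in[((282,202),.044,'rib far top'),((282,355),.044,'rib near'),((222,172),.022,'blkL'),((343,172),.022,'blkR'),((282,170),.022,'block far top'),((259,203),.044,'ribL'),((306,203),.044,'ribR'),((259,353),.044,'ribL near'),((306,353),.044,'ribR near')]:
    P=ray(c,px,z); print(n,P.round(4),'tool',(R.T@(P-T)).round(4))
# pocket measurement from w1
c=dict(np.load('w1c.npz'))
Q=lambda u,v,z:ray(c,(380+(u-.8)/2.6,(v-.8)/2.6),z)[:2].round(4)
a,b,d=Q(412,97,.04),Q(462,262,.04),Q(22,87,.04)
print('pocket rim corner +y-x',a,'+y+x',b,'mid',(a+b)/2,'len',np.linalg.norm(a-b))
e=Q(218,564,.04);print('deck -y edge',d,e,(d+e)/2,np.linalg.norm(d-e),'ang',np.degrees(np.arctan2(*(e-d)[::-1])))
p=Q(155,232,.04);q=Q(214,383,.04);print('pocket -y corners',p,q,(p+q)/2)
print('pocket long ang',np.degrees(np.arctan2(*(a-p)[::-1])),np.degrees(np.arctan2(*(b-q)[::-1])))
E
```

```text
rib far top [ 0.4466 -0.2859  0.044 ] tool [ 0.0345 -0.0002  0.1531]
rib near [ 0.497  -0.3241  0.044 ] tool [-2.870e-02 -1.000e-04  1.533e-01]
blkL [ 0.4263 -0.3011  0.022 ] tool [ 0.0415 -0.0246  0.1751]
blkR [ 0.4561 -0.2619  0.022 ] tool [0.0416 0.0247 0.1751]
block far top [ 0.4404 -0.2812  0.022 ] tool [ 0.0424 -0.0002  0.1751]
ribL [ 0.442  -0.2926  0.044 ] tool [ 0.0341 -0.0083  0.1531]
ribR [ 0.4521 -0.2794  0.044 ] tool [0.0342 0.0083 0.1531]
ribL near [ 0.4907 -0.3308  0.044 ] tool [-0.0277 -0.0093  0.1533]
ribR near [ 0.502  -0.3159  0.044 ] tool [-0.0277  0.0095  0.1533]
pocket rim corner +y-x [ 0.4884 -0.0762] +y+x [ 0.5413 -0.0831] mid [ 0.51485 -0.07965] len 0.05334810212181873
deck -y edge [ 0.419  -0.1705] [ 0.586  -0.1913] [ 0.5025 -0.1809] 0.16829034434571696 ang -7.099679183905519
pocket -y corners [ 0.4783 -0.1576] [ 0.5304 -0.1641] [ 0.50435 -0.16085]
pocket long ang 82.92696831505508 82.33586792900601
```

Request:
servo_tool --commands '[[[0,0,0.03,0,0,0,1],[0,0.0,0.07,0,0,-0.1,1],[0.01,0.03,0.1,0,0,-0.28,1],[0.02,0.06,0.123,0,0,-0.46,1],[0.026,0.106,0.123,0,0,-0.64,1]]]'

```text
t: 4.25
position: [0.5003, -0.2002, 0.3208]
orientation: [[-0.27, 0.963, 0.004], [0.963, 0.27, -0.003], [-0.004, 0.004, -1.0]]
wrist_force: [1.4, 0.1, -3.5]
opening: 0.017
```

Request:
servo_tool --commands '[[[0,0,0,0,0,-0.18,1],[0,0.0,0.0,0,0,-0.36,1],[0.0,0.0,0,0,0,-0.393,1],[0,0,0,0,0,-0.393,1]]]'

```text
t: 4.75
position: [0.4989, -0.2, 0.3184]
orientation: [[0.11, 0.994, -0.001], [0.994, -0.11, 0.0], [0.0, -0.001, -1.0]]
wrist_force: [-0.7, -0.5, -2.5]
opening: 0.0167
```

```bash
python3 - <<'E'
from h import *
o=observe();print(o['t'],o['position'],o['orientation'].round(3).tolist(),o['opening'],o['wrist_force'],o['joints'].round(1),o['qvel'].round(2))
c=get_calibration('wrist'); im=snap('wrist','w3.png'); np.save('w3.npy',im)
np.savez('w3c.npz',**{k:np.array(c[k]) for k in('mtx','R','t')})
E
```

```text
4.75 [ 0.49893969 -0.19997306  0.31839453] [[0.11, 0.994, -0.001], [0.994, -0.11, 0.0], [0.0, -0.001, -1.0]] 0.016731608022220557 [-0.67955885 -0.45337283 -2.54657875] [-28.6  19.7 -11.3  59.1  -0.   67.7] [-0.06 -0.1   0.23  0.02  0.09 -0.21]
```

View pics/w3.png

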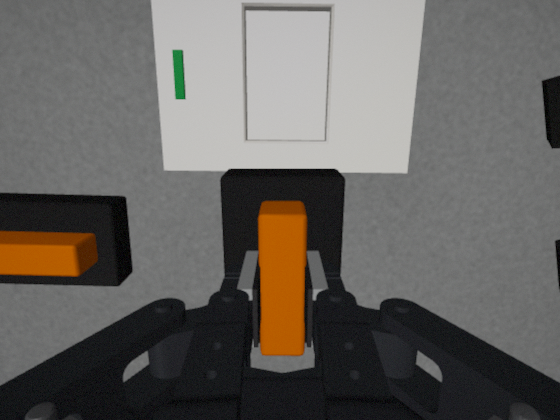

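The wrist view shows the battery squarely held. The pocket rim corners are at about (243,4), (333,4), (245,141) and (327,141), and the deck's edge is at row 171. I'll zoom in to get exact corners.

```bash
python3 - <<'E'
from h import *
im=np.load('w3.npy')
a=cv2.resize(im[0:180,225:350],None,fx=4,fy=3.3,interpolation=cv2.INTER_CUBIC)
a=cv2.resize(im[0:150,225:350],None,fx=4,fy=4,interpolation=cv2.INTER_CUBIC); cv2.imwrite('pics/w3p.png',a[:,:,::-1])
g=im.mean(2)
for v in(30,60,90,120): print(v,'L',g[v,238:252].astype(int),'R',g[v,320:340].astype(int))
for u in(260,285,310): print(u,'T',g[0:16,u].astype(int),'B',g[132:148,u].astype(int),'edge',g[164:178,u-60 if u<285 else u+60].astype(int))
E
```

```text
30 L [188 187 188 175 152 143 124 115 166 188 189 189 188 187] R [189 189 188 190 188 188 189 188 176 141 140 167 171 177 187 187 188 188
 188 188]
60 L [191 190 190 187 171 145 130  98 150 190 191 190 191 190] R [191 190 190 189 190 190 191 172 129 151 178 176 181 189 190 189 190 190
 190 189]
90 L [191 193 191 192 182 162 143 115 134 181 192 192 191 190] R [191 191 190 191 192 192 170 125 160 180 182 189 191 191 191 191 192 190
 192 191]
120 L [192 191 192 192 192 181 160 134 108 159 192 192 193 193] R [193 192 192 192 186 157 137 170 184 186 192 192 192 191 193 191 192 192
 192 192]
260 T [186 185 170 144 142 138 111  87  85  88 137 178 186 187 187 188] B [193 193 193 193 193 192 193 176 165 181 186 189 194 192 193 192] edge [192 192 191 194 192 192 172 132 119 121 120 117 118 116]
285 T [187 186 182 164 149 146 118  85  86  87 120 168 187 188 188 188] B [192 193 192 193 193 192 193 182 166 177 186 189 192 192 193 194] edge [191 192 192 192 191 192 192 191 164 110 114 111 111 113]
310 T [186 187 187 172 153 145 123  90  86  84  87 154 186 187 187 187] B [193 191 194 191 193 193 193 189 163 169 189 188 191 193 194 192] edge [193 192 193 191 191 191 192 192 169 122 112 112 111 109]
```

View pics/w3p.png

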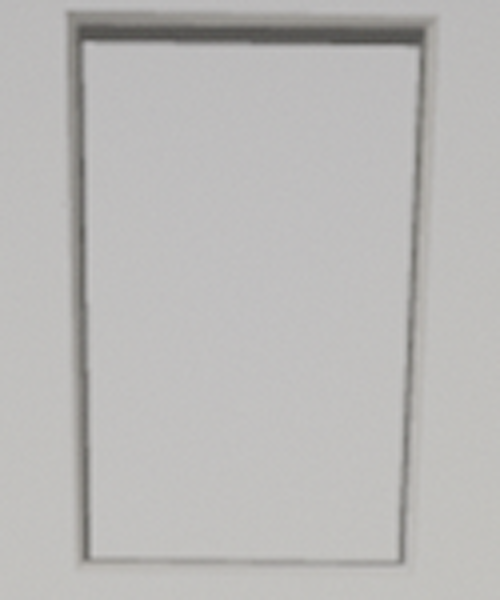

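```bash
python3 - <<'E'
from h import *
c=dict(np.load('w3c.npz'));o=observe();T=o['position'];R=o['orientation']
r=lambda u,v,z:ray(c,(u,v),z)
def mid(l,n):
    for z,p in l:
        P=[r(*q,z) for q in p]
        print(n,z,[x[:2].round(4).tolist() for x in P],'w',np.linalg.norm(P[0]-P[1]).round(4),'mid',((P[0]+P[1])/2)[:2].round(4))
mid([(.04,[(241.5,30),(333,30)]),(.04,[(243.2,120),(329,120)])],'rim x')
mid([(.028,[(246.3,30),(328.3,30)]),(.028,[(246.6,120),(324.5,120)])],'floor x')
mid([(.04,[(285,2.7),(285,142.5)])],'rim y')
mid([(.028,[(285,10.5),(285,139)])],'floor y')
fl=[np.degrees(np.arctan2(*(r(*a,z)-r(*b,z))[:2][::-1])) for a,b,z in[((246.3,30),(246.6,120),.028),((328.3,30),(324.5,120),.028),((241.5,30),(243.2,120),.04),((333,30),(329,120),.04)]]
print('long ang',np.round(fl,2)); 
e0,e1=r(200,170.4,.04),r(370,172,.04); print('deck edge ang',np.degrees(np.arctan2(*(e1-e0)[:2][::-1])),e0,e1)
print('tool y ang',np.degrees(np.arctan2(R[1,1],R[0,1])))
# battery in tool, from w3
for px,z,n in[((282,202),.044,'ribfar'),((282,355),.044,'ribnear'),((282,170),.022,'blk far')]:
    P=r(px[0],px[1],z+T[2]-.1972); print(n,(R.T@(P-T)).round(4))
E
```

```text
rim x 0.04 [[0.4869, -0.0825], [0.5444, -0.0888]] w 0.0578 mid [ 0.5157 -0.0856]
rim x 0.04 [[0.4804, -0.1373], [0.5378, -0.1436]] w 0.0578 mid [ 0.5091 -0.1404]
floor x 0.028 [[0.4891, -0.0803], [0.5431, -0.0862]] w 0.0543 mid [ 0.5161 -0.0833]
floor x 0.028 [[0.4814, -0.1377], [0.5361, -0.1437]] w 0.055 mid [ 0.5088 -0.1407]
rim y 0.04 [[0.5159, -0.0701], [0.5067, -0.1552]] w 0.0856 mid [ 0.5113 -0.1127]
floor y 0.028 [[0.5158, -0.0715], [0.507, -0.1538]] w 0.0827 mid [ 0.5114 -0.1127]
long ang [82.42 83.04 83.19 83.1 ]
deck edge ang -6.798163090908657 [ 0.44565204 -0.16786388  0.04      ] [ 0.56362504 -0.18192747  0.04      ]
tool y ang -6.324620164870721
ribfar [0.0351 0.001  0.1532]
ribnear [-0.028   0.0011  0.1532]
blk far [0.043  0.001  0.1752]
```

Request:
servo_tool --commands '[[[0.005,0.034,0,0,0,-0.01,1],[0.013,0.084,-0.02,0,0,-0.01,1],[0.013,0.084,-0.05,0,0,-0.01,1],[0.013,0.084,-0.073,0,0,-0.01,1],[0.013,0.084,-0.073,0,0,-0.01,1]]]'

```text
t: 5.42
position: [0.5109, -0.1155, 0.244]
orientation: [[0.121, 0.993, -0.004], [0.993, -0.121, 0.002], [0.001, -0.004, -1.0]]
wrist_force: [-0.4, 0.1, -3.5]
opening: 0.0169
```

```bash
python3 - <<'E'
from h import *
o=observe();print(o['t'],o['position'],o['orientation'].round(4).tolist(),o['opening'],o['wrist_force'],o['qvel'].round(2))
c=get_calibration('wrist'); im=snap('wrist','w4.png'); s=snap('side','s4.png')
cv2.imwrite('pics/s4c.png',cv2.resize(s[170:290,215:335],None,fx=5,fy=5,interpolation=cv2.INTER_CUBIC)[:,:,::-1])
E
```

```text
5.425 [ 0.51094182 -0.1155249   0.24396694] [[0.1206, 0.9927, -0.0043], [0.9927, -0.1206, 0.0015], [0.001, -0.0045, -1.0]] 0.016875031491778464 [-0.42543024  0.09129097 -3.52008416] [-0.4  -1.6   2.85  1.65  0.07  0.23]
```

View pics/w4.png

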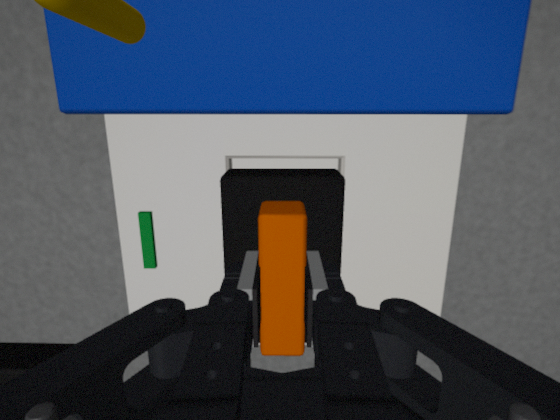

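View pics/s4c.png

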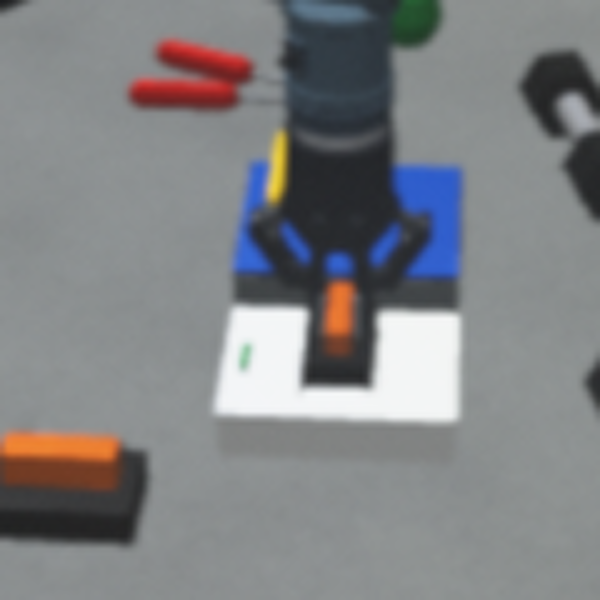

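The wrist view shows the battery above the pocket: block columns 222–343, far rim columns about 227–345 at row 157. The side view shows it centred over the deck. I'll work out the offset.

```bash
python3 - <<'E'
from h import *
o=observe();print(o['position'],o['orientation'].round(4).tolist())
im=read_camera('wrist'); c=get_calibration('wrist'); o=observe();T=o['position'];R=o['orientation']
g=im.mean(2)
print('row162',g[162,222:236].astype(int),g[162,336:350].astype(int)); print('row165',g[165,222:236].astype(int),g[165,336:350].astype(int))
print('col285',g[150:175,285].astype(int)); print('row200',g[200,216:228].astype(int),g[200,338:350].astype(int))
z=T[2]-.1972
t=lambda u,v,zz:(R.T@(ray(c,(u,v),zz)-T)).round(4)
print('bat L/R',t(222.5,180,z+.022),t(343,180,z+.022),'far',t(282,169.5,z+.022))
print('rim L/R',t(226.3,162,.04),t(345.2,162,.04),'far',t(285,155.8,.04))
E
```

```text
[ 0.51233947 -0.11623665  0.24622873] [[0.1214, 0.9926, 0.0003], [0.9926, -0.1214, -0.0001], [-0.0001, 0.0003, -1.0]]
row162 [132 131 111  77  75 125 165 176 176 176 175 176 176 176] [157 157 160 172 176 175 175 176 176 176 176 176 177 175]
row165 [131 129 115  81  74 119 163 175 176 175 176 176 175 176] [158 155 160 172 174 176 175 176 176 177 175 176 176 176]
col285 [176 176 176 162 141 141 159 175 176 177 176 177 176 177 176 175 177 177
 141  15   3  15  13   7  15]
row200 [176 177 174 175 155  80  15  21  22  22  15  22] [ 21  23  22  14  12  37 134 175 175 176 175 176]
bat L/R [ 0.0388 -0.0232  0.1751] [0.0388 0.0262 0.1752] far [0.0431 0.0011 0.1752]
rim L/R [ 0.0418 -0.0264  0.2067] [0.0418 0.0323 0.2068] far [0.0449 0.0026 0.2068]
```

```bash
python3 - <<'E'
from h import *
im=snap('wrist','w5.png'); c=get_calibration('wrist'); o=observe();T=o['position'];R=o['orientation']
cv2.imwrite('pics/w5c.png',cv2.resize(im[135:215,205:365],None,fx=5,fy=5,interpolation=cv2.INTER_NEAREST)[:,:,::-1])
g=im.mean(2);print(g[161,205:240].astype(int),g[161,325:362].astype(int))
t=lambda u,v,zz:(R.T@(ray(c,(u,v),zz)-T)).round(4)
print('mm/px rim',t(226,162,.04)-t(225,162,.04))
E
```

```text
[175 177 177 177 176 175 176 176 176 177 175 175 177 173 154 130 132 119
  90  75  90 143 175 176 177 176 176 175 176 176 175 176 177 175 176] [176 177 176 175 176 157 110 105 133 160 157 158 170 176 175 175 175 175
 177 175 176 175 176 176 176 177 176 178 174 175 176 176 177 176 175 175
 176]
mm/px rim [0.     0.0004 0.    ]
```

View pics/w5c.png

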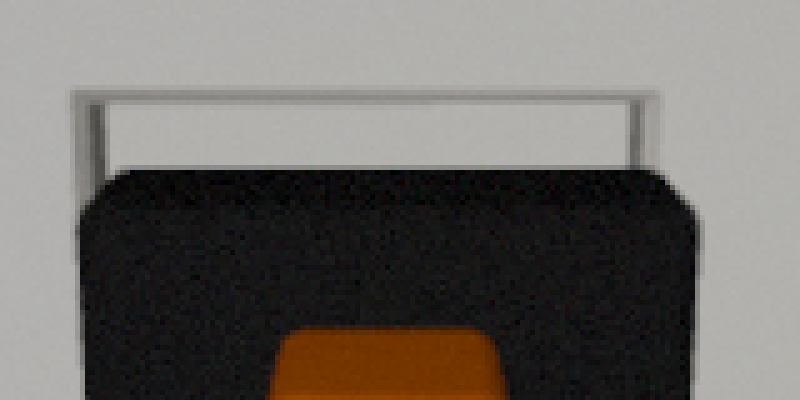

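```bash
python3 - <<'E'
from h import *
c=get_calibration('wrist'); o=observe();T=o['position'];R=o['orientation'];z=T[2]-.1972
print(T.round(4))
t=lambda u,v,zz:(R.T@(ray(c,(u,v),zz)-T)).round(4)
a,b=t(221.7,185,z+.022),t(344.5,185,z+.022);print('bat',a,b,(a+b)/2,'far',t(282,169,z+.022))
a,b=t(218.7,161,.04),t(337,161,.04);print('rim outer',a,b,(a+b)/2,'far',t(278,153,.04))
a,b=t(225.8,161,.028),t(330.3,161,.028);print('floor',a,b,(a+b)/2)
a,b=t(268,203,z+.044),t(0,0,.04)
E
```

```text
[ 0.5129 -0.1165  0.247 ]
bat [ 0.0367 -0.0237  0.1751] [0.0367 0.0269 0.1752] [0.0367  0.0016  0.17515] far [0.0433 0.0011 0.1752]
rim outer [ 0.0423 -0.0301  0.2069] [0.0423 0.0282 0.207 ] [ 0.0423  -0.00095  0.20695] far [ 0.0462 -0.0009  0.207 ]
floor [ 0.0406 -0.0285  0.2189] [0.0407 0.0265 0.219 ] [ 0.04065 -0.001    0.21895]
```

The battery sits about 2.3 mm too far to +x, and y and yaw look right. I'll shift by -2.2 mm and lower gently.

Request:
servo_tool --commands '[[[-0.0022,0,0,0,0,0,1],[-0.0022,0,-0.004,0,0,0,1],[-0.0022,0,-0.007,0,0,0,1],[-0.0022,0,-0.01,0,0,0,1],[-0.0022,0,-0.012,0,0,0,1]]]'

```text
t: 6.25
position: [0.5101, -0.1153, 0.2358]
orientation: [[0.121, 0.993, 0.002], [0.993, -0.121, 0.001], [0.002, 0.001, -1.0]]
wrist_force: [-5.4, 8.5, 19.1]
opening: 0.0165
```

Request:
servo_tool --commands '[[[0,0,-0.002,0,0,0,1],[0,0,-0.004,0,0,0,1],[0,0,-0.006,0,0,0,1],[0,0,-0.008,0,0,0,1],[0,0,-0.008,0,0,0,1]]]'

```text
t: 6.88
position: [0.5102, -0.113, 0.2299]
orientation: [[0.119, 0.993, 0.004], [0.993, -0.119, 0.008], [0.008, 0.003, -1.0]]
wrist_force: [-9.9, 18.0, 33.8]
opening: 0.017
```

```bash
python3 - <<'E'
from h import *
o=observe();print(o['t'],o['position'].round(4),o['orientation'].round(4).tolist(),o['opening'],o['wrist_force'].round(1),o['torque'].round(2))
im=snap('wrist','w6.png')
E
```

```text
6.875 [ 0.5102 -0.113   0.2299] [[0.1193, 0.9928, 0.0043], [0.9928, -0.1193, 0.0076], [0.0081, 0.0033, -1.0]] 0.017037288747764424 [-9.9 18.  33.8] [ 2.52  1.99 -0.3 ]
```

View pics/w6.png

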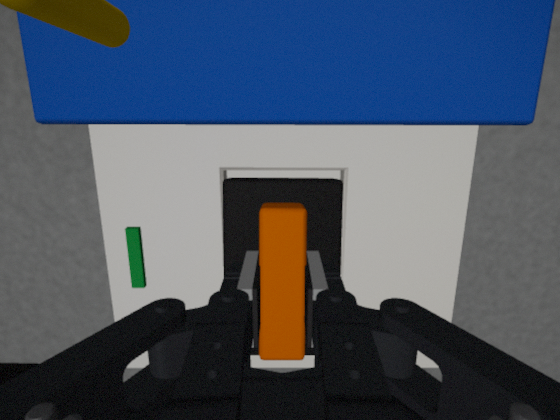

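The battery caught on the -y and +x chamfer, with the reaction pushing +y and -x. I'll lift a little, shift by (-1, +4) mm and lower again.

Request:
servo_tool --commands '[[[0,0.002,0.004,0,0,0,1],[-0.001,0.004,0.008,0,0,0,1],[-0.001,0.004,0.01,0,0,0,1],[-0.001,0.004,0.006,0,0,0,1],[-0.001,0.004,0.002,0,0,0,1]]]'

```text
t: 7.55
position: [0.5098, -0.1122, 0.2299]
orientation: [[0.122, 0.993, 0.003], [0.993, -0.122, -0.001], [-0.0, 0.003, -1.0]]
wrist_force: [-8.0, 6.3, 41.9]
opening: 0.0167
```

```bash
python3 - <<'E'
from h import *
o=observe();print(o['t'],o['position'].round(4),o['orientation'].round(4).tolist(),o['opening'],o['wrist_force'].round(1),o['torque'].round(2))
im=read_camera('wrist')
cv2.imwrite('pics/w7c.png',cv2.resize(im[135:295,205:365],None,fx=3.7,fy=3.7,interpolation=cv2.INTER_CUBIC)[:,:,::-1])
E
```

```text
7.55 [ 0.5098 -0.1122  0.2299] [[0.1217, 0.9926, 0.0026], [0.9926, -0.1217, -0.0006], [-0.0002, 0.0027, -1.0]] 0.01670931265106893 [-8.   6.3 41.9] [ 0.54  2.01 -0.05]
```

View pics/w7c.png

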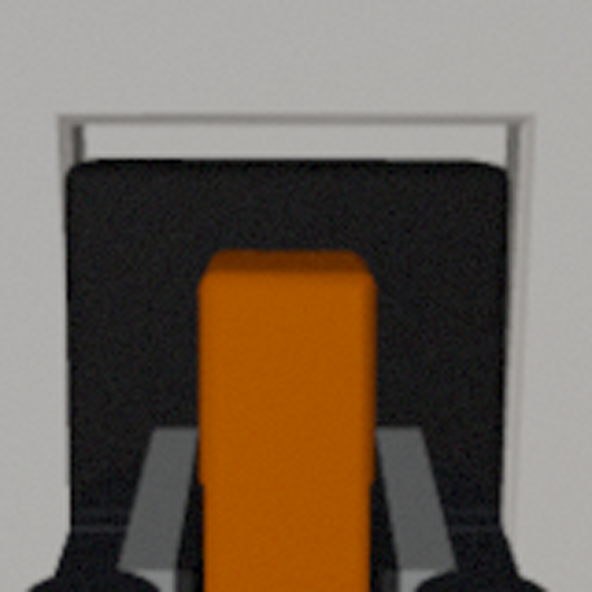

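```bash
python3 - <<'E'
from h import *
im=read_camera('wrist'); c=get_calibration('wrist'); o=observe();T=o['position'];R=o['orientation'];z=T[2]-.1972
print(T.round(4),o['wrist_force'].round(1),'t',o['t'])
f=lambda u,v:(205+(u-1.3)/3.7,135+(v-1.3)/3.7)
t=lambda u,v,zz:(R.T@(ray(c,f(u,v),zz)-T)).round(4)
a,b=t(67,200,z+.022),t(508,200,z+.022);print('bat',a,b,(a+b)/2,'far',t(290,160,z+.022))
a,b=t(57,135,.04),t(535,135,.04);print('rim outer',a,b,(a+b)/2,'far',t(290,113,.04))
a,b=t(84,140,.028),t(507,140,.028);print('floor',a,b,(a+b)/2,'far',t(290,126,.028))
a,b=t(200,300,z+.044),t(375,300,z+.044);print('rib',a,b,(a+b)/2,'far',t(290,270,z+.044))
s=snap('side','s7.png');cv2.imwrite('pics/s7c.png',cv2.resize(s[210:270,245:325],None,fx=8,fy=8,interpolation=cv2.INTER_CUBIC)[:,:,::-1])
E
```

```text
[ 0.5097 -0.1121  0.2301] [-2.1  3.8 18.2] t 7.65
bat [ 0.0351 -0.0233  0.1751] [0.0351 0.0259 0.1753] [0.0351 0.0013 0.1752] far [0.0397 0.0015 0.1752]
rim outer [ 0.04   -0.0267  0.19  ] [0.04   0.0313 0.1902] [0.04   0.0023 0.1901] far [0.0427 0.0016 0.1901]
floor [ 0.0374 -0.0253  0.202 ] [0.0374 0.03   0.2022] [0.0374  0.00235 0.2021 ] far [0.0392 0.0016 0.2021]
rib [ 0.03   -0.0072  0.1532] [0.03   0.0097 0.1532] [0.03    0.00125 0.1532 ] far [0.033  0.0015 0.1532]
```

View pics/s7c.png

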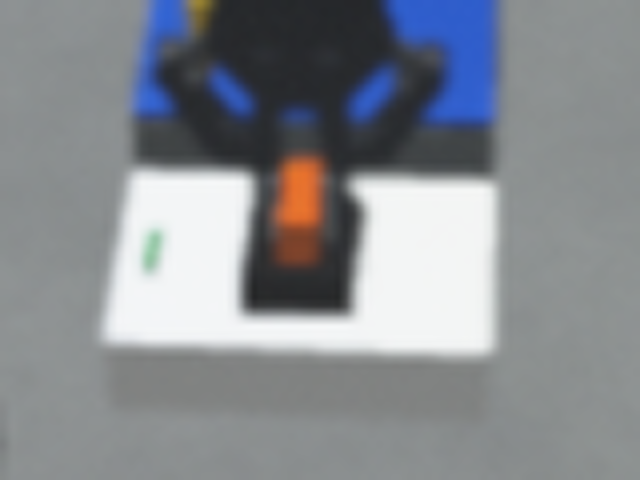

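```bash
python3 - <<'E'
from h import *
d=get_calibration('side');f=lambda u,v:(245+(u-3.5)/8,210+(v-3.5)/8)
e=ray(d,f(297,350),.04)
for z in(.04,.043,.046,.05):
  b=ray(d,f(297,312),z);print(z,'gap along y',((b-e)@[.12,.993,0]).round(4),b.round(4), 'width',np.linalg.norm(ray(d,f(242,310),z)-ray(d,f(352,312),z)).round(4))
L=ray(d,f(242,310),.04);Rr=ray(d,f(352,312),.04);dl=ray(d,f(104,345),.04);dr=ray(d,f(495,353),.04)
ex=np.array([.993,-.12,0]);print('deck L to bat L',(L-dl)@ex,'bat R to deck R',(dr-Rr)@ex)
E
```

```text
0.04 gap along y 0.0263 [ 0.5042 -0.1494  0.04  ] width 0.0492
0.043 gap along y 0.0226 [ 0.504 -0.153  0.043] width 0.0491
0.046 gap along y 0.019 [ 0.5038 -0.1567  0.046 ] width 0.0489
0.05 gap along y 0.0141 [ 0.5035 -0.1616  0.05  ] width 0.0487
deck L to bat L 0.0590071957032974 bat R to deck R 0.06411531042728677
```

Request:
servo_tool --commands '[[[0,0,0.003,0,0,0,1],[0.0013,0,0.003,0,0,0,1],[0.0013,0,0.0,0,0,0,1],[0.0013,0,-0.002,0,0,0,1],[0.0013,0,-0.003,0,0,0,1]]]'

```text
t: 8.32
position: [0.5101, -0.1118, 0.2298]
orientation: [[0.122, 0.993, 0.002], [0.993, -0.122, -0.002], [-0.001, 0.002, -1.0]]
wrist_force: [-15.0, 7.5, 52.4]
opening: 0.0166
```

```bash
python3 - <<'E'
from h import *
o=observe();print(o['t'],o['position'].round(4),o['orientation'].round(4).tolist(),o['opening'],o['wrist_force'].round(1),o['torque'].round(2))
im=read_camera('wrist')
cv2.imwrite('pics/w8c.png',cv2.resize(im[135:295,205:365],None,fx=3.7,fy=3.7,interpolation=cv2.INTER_CUBIC)[:,:,::-1])
E
```

```text
8.325 [ 0.5101 -0.1118  0.2298] [[0.1216, 0.9926, 0.0017], [0.9926, -0.1216, -0.0016], [-0.0014, 0.0019, -1.0]] 0.016625162015587464 [-15.    7.5  52.4] [ 0.64  3.24 -0.1 ]
```

View pics/w8c.png

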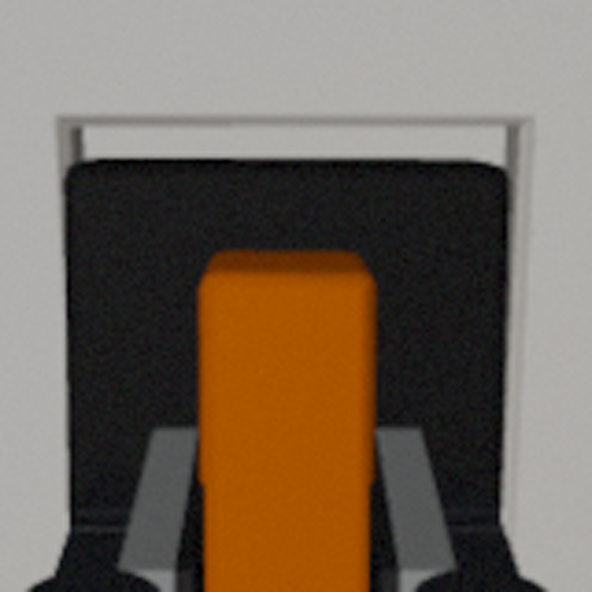

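```bash
python3 - <<'E'
from h import *
im=read_camera('wrist');cv2.imwrite('pics/w9.png',im[:,:,::-1])
for f in('w2','w3','w5','w6','w9'):
    I=cv2.imread(f'pics/{f}.png')[:,:,::-1]
    p=I[:,282,0].astype(int); print(f,'block/rib',p[150:225:1].tolist()); print('   near',p[335:375:1].tolist())
E
```

```text
w2 block/rib [134, 132, 134, 135, 133, 132, 130, 128, 129, 131, 131, 131, 134, 135, 134, 138, 136, 135, 103, 20, 20, 18, 20, 17, 10, 17, 24, 27, 33, 33, 30, 28, 33, 31, 34, 36, 31, 27, 32, 32, 34, 34, 38, 32, 23, 31, 32, 35, 33, 32, 69, 124, 143, 146, 145, 147, 147, 149, 150, 149, 148, 150, 150, 156, 176, 194, 203, 204, 204, 203, 203, 203, 203, 204, 203]
   near [202, 200, 200, 202, 201, 200, 201, 200, 201, 200, 199, 201, 200, 200, 200, 201, 202, 200, 198, 185, 153, 133, 134, 132, 132, 132, 133, 131, 133, 129, 129, 129, 128, 132, 129, 127, 125, 100, 43, 28]
w3 block/rib [195, 195, 195, 194, 194, 195, 193, 194, 194, 194, 195, 195, 194, 194, 195, 194, 196, 194, 155, 19, 14, 9, 16, 19, 15, 9, 17, 23, 22, 27, 25, 31, 19, 27, 23, 26, 22, 21, 22, 27, 26, 30, 27, 27, 24, 29, 32, 18, 28, 28, 62, 109, 129, 129, 129, 130, 132, 129, 131, 131, 135, 133, 132, 136, 155, 173, 181, 186, 187, 185, 185, 185, 187, 185, 186]
   near [183, 182, 182, 183, 183, 182, 183, 181, 182, 182, 183, 183, 182, 181, 182, 183, 181, 182, 180, 168, 137, 114, 113, 115, 116, 113, 113, 109, 112, 114, 114, 111, 112, 113, 11
[... 1006 characters left out ...]
, 167, 166, 167, 167, 165, 166, 166, 166, 166, 167, 164, 154, 143, 158, 173, 172, 172, 174, 172, 170, 149, 107, 95, 96, 97, 74, 24, 17]
w9 block/rib [175, 174, 175, 175, 174, 176, 174, 175, 175, 174, 175, 176, 176, 174, 176, 170, 155, 139, 147, 165, 176, 176, 176, 175, 174, 176, 175, 143, 44, 19, 23, 27, 28, 28, 23, 25, 20, 20, 26, 26, 28, 24, 28, 29, 33, 26, 30, 24, 23, 19, 26, 21, 51, 83, 101, 103, 101, 106, 124, 146, 159, 163, 168, 170, 171, 173, 171, 172, 172, 172, 170, 172, 170, 172, 170]
   near [166, 168, 169, 168, 167, 168, 167, 166, 168, 168, 167, 164, 165, 165, 165, 167, 165, 165, 167, 166, 166, 166, 164, 157, 139, 154, 172, 173, 173, 172, 165, 133, 98, 98, 100, 94, 96, 76, 32, 22]
```

View pics/w9.png

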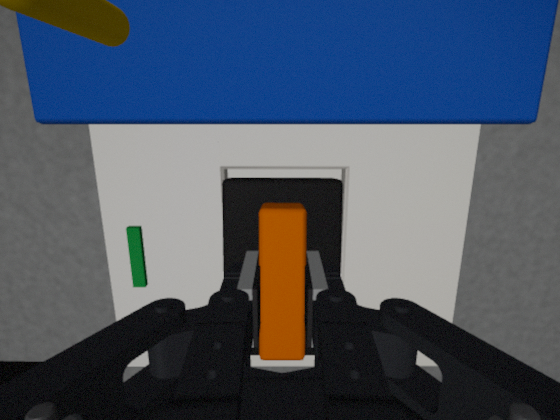

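The rib's far face now spans about 7 px where it was 14, so the battery has pitched in the grip: its +y end is down in the pocket and its -y end is up on the -y rim. I'll lift a little, shift +y and press again so it rotates flat.

Request:
servo_tool --commands '[[[0,0,0.004,0,0,0,1],[0,0.001,0.006,0,0,0,1],[0,0.0025,0.006,0,0,0,1],[0,0.0025,0.004,0,0,0,1],[0,0.0025,0.002,0,0,0,1]]]'

```text
t: 9.05
position: [0.5104, -0.1101, 0.2284]
orientation: [[0.122, 0.992, 0.001], [0.992, -0.122, -0.002], [-0.002, 0.001, -1.0]]
wrist_force: [-5.9, -5.4, 22.9]
opening: 0.0166
```

Request:
servo_tool --commands '[[[0,0,-0.001,0,0,0,1],[0,0,-0.002,0,0,0,1],[0,0,-0.002,0,0,0,1]]]'

```text
t: 9.43
position: [0.5103, -0.1107, 0.2272]
orientation: [[0.123, 0.992, 0.001], [0.992, -0.123, -0.004], [-0.004, 0.001, -1.0]]
wrist_force: [-8.1, -6.1, 22.2]
opening: 0.017
```

```bash
python3 - <<'E'
from h import *
o=observe();print(o['t'],o['position'].round(4),o['orientation'].round(4).tolist(),o['opening'],o['wrist_force'].round(1),o['torque'].round(2))
im=snap('wrist','w10.png')
print(im[150:225,282,0].tolist(),im[335:375,282,0].tolist())
cv2.imwrite('pics/w10c.png',cv2.resize(im[135:295,205:365],None,fx=3.7,fy=3.7,interpolation=cv2.INTER_CUBIC)[:,:,::-1])
E
```

```text
9.425 [ 0.5103 -0.1107  0.2272] [[0.1231, 0.9924, 0.0007], [0.9924, -0.1231, -0.0042], [-0.0041, 0.0012, -1.0]] 0.016994811159002674 [-8.1 -6.1 22.2] [-0.35  1.45  0.04]
[176, 178, 178, 177, 177, 177, 178, 178, 178, 178, 177, 177, 178, 177, 178, 178, 177, 177, 161, 142, 146, 165, 179, 142, 20, 13, 10, 11, 11, 16, 23, 27, 19, 18, 25, 30, 24, 25, 31, 27, 26, 24, 18, 16, 22, 20, 16, 20, 28, 22, 24, 36, 84, 106, 106, 108, 112, 112, 113, 114, 115, 128, 150, 162, 164, 168, 169, 171, 172, 171, 171, 171, 171, 171, 172] [169, 169, 168, 169, 169, 168, 168, 167, 167, 168, 167, 167, 167, 166, 168, 168, 168, 169, 166, 167, 168, 167, 160, 143, 157, 173, 173, 175, 175, 173, 177, 175, 174, 175, 175, 146, 99, 77, 30, 18]
```

View pics/w10c.png

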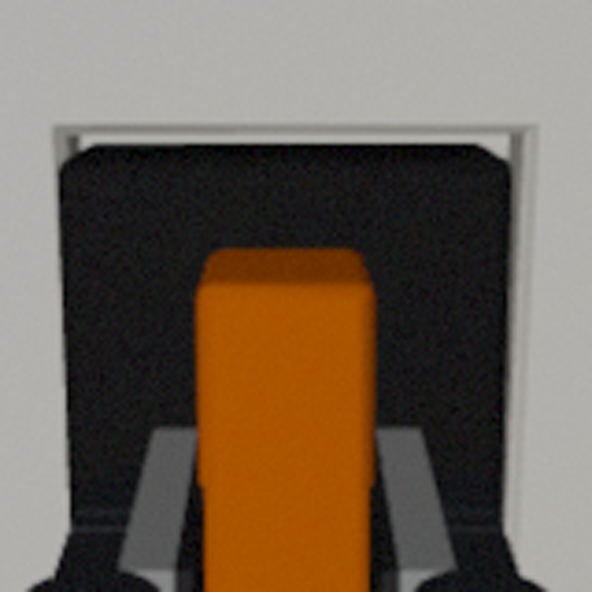

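Request:
servo_tool --commands '[[[0.0005,0.0005,-0.001,0,0,0,1],[0.0005,0.0005,-0.002,0,0,0,1],[0.0005,0.0005,-0.002,0,0,0,1]]]'

```text
t: 9.85
position: [0.5106, -0.1111, 0.2257]
orientation: [[0.124, 0.992, -0.0], [0.992, -0.124, -0.008], [-0.008, 0.001, -1.0]]
wrist_force: [-9.9, -9.3, 27.1]
opening: 0.0165
```

```bash
python3 - <<'E'
from h import *
o=observe();print(o['t'],o['position'].round(4),o['orientation'].round(4).tolist(),o['opening'],o['wrist_force'].round(1),o['torque'].round(2))
im=snap('wrist','w11.png')
print(im[150:225,282,0].tolist(),im[335:375,282,0].tolist())
s=snap('side','s11.png');cv2.imwrite('pics/s11c.png',cv2.resize(s[210:270,245:325],None,fx=8,fy=8,interpolation=cv2.INTER_CUBIC)[:,:,::-1])
E
```

```text
9.85 [ 0.5106 -0.1111  0.2257] [[0.1236, 0.9923, -0.0002], [0.9923, -0.1236, -0.0077], [-0.0076, 0.0008, -1.0]] 0.016536232768168783 [-9.9 -9.3 27.1] [-1.13  1.96  0.19]
[177, 179, 176, 178, 177, 177, 177, 177, 178, 176, 177, 178, 177, 177, 177, 177, 166, 145, 140, 157, 177, 143, 46, 16, 12, 0, 5, 13, 16, 20, 19, 23, 23, 18, 19, 25, 26, 30, 19, 29, 19, 24, 18, 28, 25, 24, 23, 24, 16, 25, 25, 27, 80, 107, 110, 112, 110, 113, 113, 111, 111, 114, 116, 127, 146, 160, 165, 168, 169, 170, 168, 171, 168, 169, 168] [166, 166, 166, 166, 166, 165, 166, 166, 166, 167, 168, 165, 165, 164, 166, 167, 165, 165, 166, 165, 165, 167, 161, 139, 156, 175, 174, 174, 174, 173, 173, 176, 174, 175, 173, 147, 98, 76, 32, 19]
```

View pics/s11c.png

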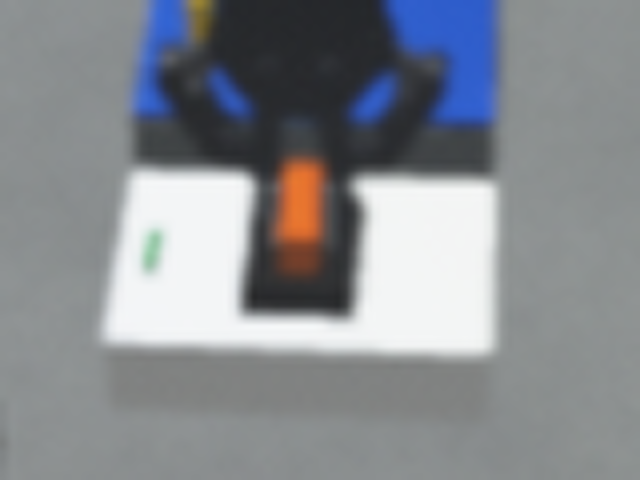

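Nearly home: z is 0.2257 against a seated value of about 0.2252, and the pitch is mostly gone. I'll relieve the sideways load and press once more.

Request:
servo_tool --commands '[[[-0.0008,-0.001,0,0,0,0,1],[-0.0008,-0.001,-0.001,0,0,0,1],[-0.0008,-0.001,-0.002,0,0,0,1],[-0.0008,-0.001,-0.002,0,0,0,1]]]'

```text
t: 10.45
position: [0.5102, -0.1122, 0.2241]
orientation: [[0.124, 0.992, 0.001], [0.992, -0.124, -0.008], [-0.008, 0.002, -1.0]]
wrist_force: [-9.7, -9.5, 28.6]
opening: 0.0166
```

```bash
python3 - <<'E'
from h import *
o=observe();print(o['t'],o['position'].round(4),o['orientation'].round(4).tolist(),o['opening'],o['wrist_force'].round(1),o['torque'].round(2))
im=snap('wrist','w12.png')
print(im[150:225,282,0].tolist(),im[335:375,282,0].tolist())
E
```

```text
10.45 [ 0.5102 -0.1122  0.2241] [[0.1239, 0.9923, 0.0011], [0.9923, -0.1239, -0.0078], [-0.0076, 0.002, -1.0]] 0.016568608849882628 [-9.7 -9.5 28.6] [-1.05  1.94  0.09]
[176, 176, 175, 177, 176, 176, 176, 177, 176, 176, 175, 176, 176, 176, 163, 145, 140, 152, 170, 162, 111, 14, 0, 11, 17, 9, 13, 6, 17, 24, 18, 23, 18, 24, 21, 24, 22, 20, 28, 22, 24, 24, 19, 18, 11, 16, 20, 23, 17, 18, 19, 18, 66, 100, 114, 113, 112, 113, 112, 114, 113, 115, 117, 115, 116, 124, 142, 157, 165, 165, 167, 167, 168, 169, 167] [164, 167, 164, 165, 164, 161, 164, 165, 165, 164, 164, 164, 163, 163, 163, 165, 164, 164, 163, 163, 163, 163, 154, 139, 155, 173, 172, 173, 174, 173, 174, 173, 172, 174, 172, 150, 109, 73, 28, 21]
```

The rib's far face is back to 14 px, so the battery is flat in the grip, and z is 0.2241. I'll release and rise to inspect.

Request:
servo_tool --commands '[[[0,0,0.002,0,0,0,0],[0,0,0.002,0,0,0,0],[0,0,0.002,0,0,0,0],[0,0,0.002,0,0,0,0],[0,0,0.02,0,0,0,0]]]'

```text
t: 11.12
position: [0.509, -0.1095, 0.2392]
orientation: [[0.122, 0.993, -0.004], [0.993, -0.122, 0.001], [0.001, -0.004, -1.0]]
wrist_force: [0.9, -0.7, -0.2]
opening: 0.0427
```

Request:
servo_tool --commands '[[[0,-0.02,0.04,0,0,0,0],[0,-0.06,0.06,0,0,0,0],[0,-0.09,0.07,0,0,0,0],[0,-0.09,0.07,0,0,0,0]]]'

```text
t: 11.62
position: [0.5105, -0.2018, 0.3115]
orientation: [[0.124, 0.992, 0.002], [0.992, -0.124, -0.001], [-0.001, 0.002, -1.0]]
wrist_force: [-0.5, 0.8, -0.4]
opening: 0.0429
```

```bash
python3 - <<'E'
from h import *
o=observe();print(o['t'],o['position'].round(4),o['opening'],o['wrist_force'].round(1))
im=snap('wrist','w13.png')
c=get_calibration('wrist');np.savez('w13c.npz',**{k:np.array(c[k]) for k in('mtx','R','t')})
s=snap('side','s13.png');cv2.imwrite('pics/s13c.png',cv2.resize(s[210:270,245:325],None,fx=8,fy=8,interpolation=cv2.INTER_CUBIC)[:,:,::-1])
E
```

```text
11.625 [ 0.5105 -0.2018  0.3115] 0.04288289219054154 [-0.5  0.8 -0.4]
```

View pics/w13.png

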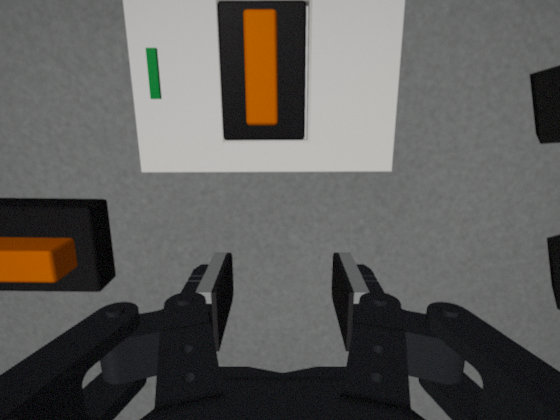

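View pics/s13c.png

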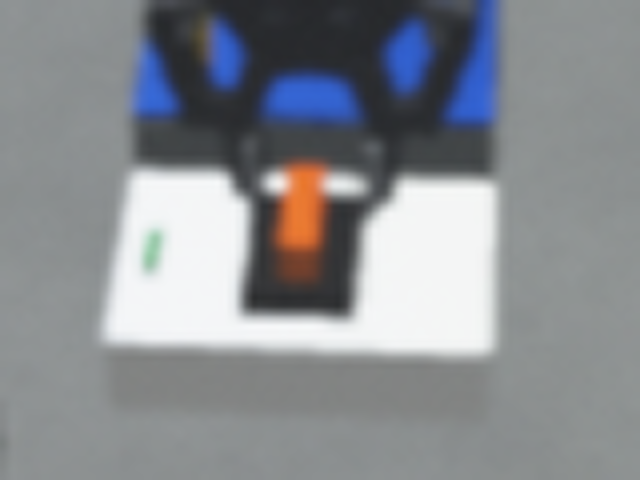

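```bash
python3 - <<'E'
from h import *
im=snap('wrist','w14.png'); c=get_calibration('wrist')
cv2.imwrite('pics/w14c.png',cv2.resize(im[0:150,195:335],None,fx=4,fy=4,interpolation=cv2.INTER_CUBIC)[:,:,::-1])
g=im[...,0].astype(int)
for v in (20,60,100,130): print(v,g[v,210:228].tolist(),g[v,298:312].tolist(), 'rib',g[v,238:250].tolist(),g[v,270:284].tolist())
for u in (232,290): print(u,g[0:10,u].tolist(),g[132:146,u].tolist())
print(observe()['position'])
E
```

```text
20 [181, 181, 182, 181, 181, 180, 182, 182, 180, 179, 158, 107, 19, 33, 37, 33, 38, 34] [33, 31, 19, 31, 31, 36, 31, 30, 24, 21, 21, 80, 149, 165] rib [36, 38, 40, 36, 36, 38, 33, 37, 53, 127, 166, 174] [178, 177, 176, 177, 176, 176, 177, 170, 149, 123, 89, 43, 29, 30]
60 [183, 185, 185, 185, 185, 183, 184, 184, 185, 185, 184, 177, 144, 77, 19, 36, 35, 34] [29, 29, 29, 31, 29, 27, 25, 26, 29, 22, 37, 140, 172, 143] rib [26, 32, 35, 30, 28, 35, 31, 32, 34, 53, 130, 167] [178, 178, 177, 178, 177, 177, 178, 174, 162, 137, 100, 46, 22, 25]
100 [187, 187, 186, 186, 187, 187, 186, 185, 187, 187, 186, 187, 187, 177, 135, 56, 30, 32] [28, 27, 30, 24, 27, 33, 21, 27, 26, 19, 127, 171, 156, 155] rib [32, 29, 27, 30, 32, 24, 30, 33, 25, 27, 49, 127] [178, 179, 179, 179, 178, 179, 177, 176, 166, 150, 116, 54, 27, 28]
130 [185, 187, 187, 187, 189, 187, 187, 187, 187, 187, 187, 186, 186, 187, 183, 155, 85, 26] [27, 25, 21, 28, 32, 27, 24, 28, 22, 63, 148, 168, 145, 172] rib [26, 25, 22, 28, 27, 23, 25, 30, 21, 26, 24, 28] [65, 69, 67, 63, 59, 66, 62, 58, 47, 35, 30, 30, 29, 24]
232 [180, 178, 157, 134, 129, 97, 16, 32, 39, 39] [21, 27, 33, 25, 21, 30, 24, 21, 32, 17, 24, 8, 131, 175]
290 [180, 178, 166, 151, 132, 87, 24, 30, 32, 35] [30, 27, 21, 23, 25, 21, 22, 26, 26, 21, 20, 22, 137, 180]
[ 0.50959366 -0.19914034  0.30990262]
```

View pics/w14c.png

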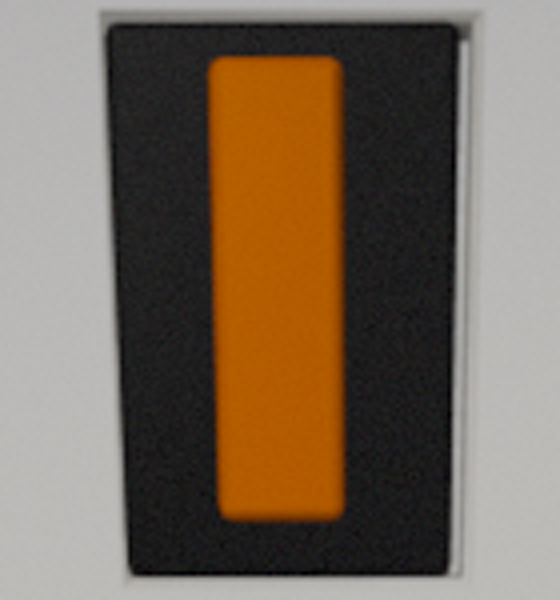

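```bash
python3 - <<'E'
from h import *
c=get_calibration('wrist')
f=lambda u,v:(195+(u-1.5)/4,(v-1.5)/4)
ex=np.array([.9927,-.1205]);ey=np.array([.1205,.9927])
P0=np.array([.512,-.1128])
def D(p,z): 
    q=ray(c,p,z)[:2]-P0; return (q@ex*1000).round(1),(q@ey*1000).round(1)
for v,l,r in((20,221.0,309.2),(60,222.8,308.8),(100,224.6,307.9),(130,225.8,307.3)):
    print('block z.05',D((l,v),.05),D((r,v),.05))
for v,l,r in((20,246.8,279.7),(60,247.8,279.8),(100,248.8,280)): print('rib .072',D((l,v),.072),D((r,v),.072))
print('y far/near',D((265,5.3),.05),D((265,143.6),.05),'rib',D(f(280,57),.072),D(f(280,520),.072))
print('rim outer',D(f(100,14),.04),D(f(481,14),.04),D(f(127,580),.04),D(f(463,578),.04))
E
```

```text
block z.05 (np.float64(-26.8), np.float64(31.4)) (np.float64(24.4), np.float64(31.3))
block z.05 (np.float64(-26.7), np.float64(9.7)) (np.float64(24.6), np.float64(9.7))
block z.05 (np.float64(-26.6), np.float64(-13.1)) (np.float64(24.5), np.float64(-13.1))
block z.05 (np.float64(-26.6), np.float64(-31.1)) (np.float64(24.5), np.float64(-31.1))
rib .072 (np.float64(-9.8), np.float64(26.4)) (np.float64(7.5), np.float64(26.4))
rib .072 (np.float64(-9.8), np.float64(6.9)) (np.float64(7.5), np.float64(6.9))
rib .072 (np.float64(-9.7), np.float64(-13.8)) (np.float64(7.6), np.float64(-13.8))
y far/near (np.float64(-1.2), np.float64(39.0)) (np.float64(-2.1), np.float64(-39.6)) rib (np.float64(-0.4), np.float64(29.3)) (np.float64(-1.2), np.float64(-29.8))
rim outer (np.float64(-28.8), np.float64(42.8)) (np.float64(28.3), np.float64(42.7)) (np.float64(-28.2), np.float64(-41.1)) (np.float64(27.4), np.float64(-40.8))
```

The battery measures parallel to the pocket, with constant width and the rib centred on the block, so there is no roll. I'll check the seating height by pressing the closed fingertips gently on the rib top, where I expect contact at TCP z of about 0.245.

Request:
servo_tool --commands '[[[0.001,0.03,0,0,0,0,1],[0.001,0.086,0.0,0,0,0,1],[0.001,0.086,-0.02,0,0,0,1],[0.001,0.086,-0.045,0,0,0,1],[0.001,0.086,-0.055,0,0,0,1]]]'

```text
t: 12.4
position: [0.5097, -0.1124, 0.2538]
orientation: [[0.12, 0.993, -0.004], [0.993, -0.12, 0.002], [0.001, -0.004, -1.0]]
wrist_force: [-0.6, -0.1, 0.6]
opening: 0.0001
```

Request:
servo_tool --commands '[[[0,0,0,0,0,0,1],[0,0,-0.005,0,0,0,1],[0,0,-0.008,0,0,0,1],[0,0,-0.01,0,0,0,1],[0,0,-0.011,0,0,0,1]]]'

```text
t: 13.02
position: [0.5111, -0.1141, 0.2454]
orientation: [[0.122, 0.993, 0.001], [0.993, -0.122, -0.0], [-0.0, 0.001, -1.0]]
wrist_force: [-2.2, 0.5, 9.9]
opening: -0.0002
```

```bash
python3 - <<'E'
from h import *
o=observe();print(o['t'],o['position'].round(4),o['orientation'].round(4).tolist(),o['opening'],o['wrist_force'].round(1),o['torque'].round(2))
E
```

```text
13.025 [ 0.5111 -0.1141  0.2454] [[0.1219, 0.9925, 0.0007], [0.9925, -0.1219, -0.0003], [-0.0002, 0.0007, -1.0]] -0.00017039459691126467 [-2.2  0.5  9.9] [0.21 0.58 0.01]
```

Contact came at z = 0.2454 with 10 N, matching the seated value of 0.245, so the battery is home. I'll press briefly, then rise and go above the yellow bar, which I compute to be centred at (0.474, 0.030) with its axis at z = 0.118.

Request:
servo_tool --commands '[[[0,0,-0.001,0,0,0,1],[0,0,-0.001,0,0,0,1],[0,0,0.02,0,0,0,1],[0,0,0.07,0,0,0,0.3],[0,0,0.086,0,0,0,-0.2]]]'

```text
t: 13.65
position: [0.512, -0.1143, 0.334]
orientation: [[0.122, 0.993, 0.005], [0.993, -0.122, -0.002], [-0.001, 0.005, -1.0]]
wrist_force: [-0.9, -0.1, -0.5]
opening: 0.0361
```

Request:
servo_tool --commands '[[[-0.01,0.05,0.02,0,0,0,-0.2],[-0.025,0.1,0.02,0,0,0,-0.2],[-0.037,0.144,0.02,0,0,0,-0.2],[-0.037,0.144,0.02,0,0,0,-0.2]]]'

```text
t: 14.15
position: [0.4729, 0.0323, 0.3509]
orientation: [[0.117, 0.993, -0.0], [0.993, -0.117, 0.0], [0.0, -0.0, -1.0]]
wrist_force: [0.8, -0.2, 0.6]
opening: 0.0512
```

```bash
python3 - <<'E'
from h import *
o=observe();print(o['t'],o['position'].round(4),o['orientation'].round(4).tolist(),o['opening'],o['wrist_force'].round(1),o['torque'].round(2))
im=snap('wrist','w15.png'); c=get_calibration('wrist');np.savez('w15c.npz',**{k:np.array(c[k]) for k in('mtx','R','t')})
print('pred bar centre px',proj(c,[.474,.0303,.118]),'ends',proj(c,[.474-.0054,.0303-.0447,.118]),proj(c,[.474+.0054,.0303+.0447,.118]))
s=snap('scene','c15.png'); cv2.imwrite('pics/c15c.png',cv2.resize(s[120:255,210:310],None,fx=4.4,fy=4.4,interpolation=cv2.INTER_CUBIC)[:,:,::-1])
E
```

```text
14.15 [0.4729 0.0323 0.3509] [[0.1173, 0.9931, -0.0003], [0.9931, -0.1173, 0.0004], [0.0004, -0.0004, -1.0]] 0.05124843944586671 [ 0.8 -0.2  0.6] [-0.   -0.02  0.  ]
pred bar centre px [280.79686702 227.05526303] ends [280.75817764 295.14162544] [280.84016392 150.86049723]
```

View pics/w15.png

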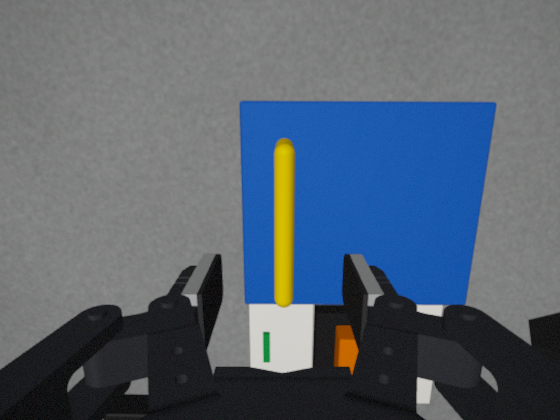

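View pics/c15c.png

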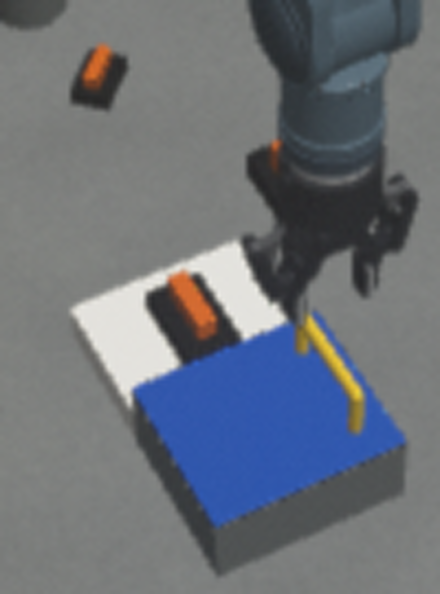

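The battery looks seated in the scene view. In the wrist view the bar lies between the open pads at column 284, rows 140–306. I'll descend and grip it, shifting +2 mm in x.

Request:
servo_tool --commands '[[[0.002,-0.001,-0.03,0,0,0,-0.2],[0.002,-0.001,-0.055,0,0,0,-0.2],[0.002,-0.001,-0.07,0,0,0,-0.2],[0.002,-0.001,-0.078,0,0,0,-0.2],[0.002,-0.001,-0.078,0,0,0,-0.2]]]'

```text
t: 14.88
position: [0.4761, 0.0283, 0.2724]
orientation: [[0.123, 0.992, -0.001], [0.992, -0.123, -0.0], [-0.0, -0.001, -1.0]]
wrist_force: [-0.5, -0.2, -0.2]
opening: 0.0513
```

Request:
servo_tool --commands '[[[0,0,0,0,0,0,1],[0,0,0,0,0,0,1],[0,0,0,0,0,0,1],[0,0,0,0,0,0,1]]]'

```text
t: 15.38
position: [0.4739, 0.0293, 0.2729]
orientation: [[0.121, 0.993, -0.005], [0.993, -0.121, 0.0], [-0.0, -0.005, -1.0]]
wrist_force: [-8.0, 0.3, 8.3]
opening: 0.01
```

```bash
python3 - <<'E'
from h import *
o=observe();print(o['t'],o['position'].round(4),o['orientation'].round(4).tolist(),o['opening'],o['wrist_force'].round(1),o['torque'].round(2))
ex=np.array([.9927,-.1205,0]);H=o['position']-[0,0,.155]
hinge=H+.140*ex-[0,0,.048]
for th in(0,10,20,30,40,50,60):
    a=np.radians(th);x=-.140*np.cos(a)+.048*np.sin(a);z=.140*np.sin(a)+.048*np.cos(a)
    print(th,(hinge+x*ex+[0,0,z]-H).round(4))
print(hinge)
im=snap('wrist','w16.png')
E
```

```text
15.375 [0.4739 0.0293 0.2729] [[0.1214, 0.9926, -0.0048], [0.9926, -0.1214, 0.0001], [-0.0005, -0.0047, -1.0]] 0.009954878876894526 [-8.   0.3  8.3] [ 0.1   1.54 -0.  ]
0 [0. 0. 0.]
10 [ 0.0104 -0.0013  0.0236]
20 [ 0.0247 -0.003   0.045 ]
30 [ 0.0424 -0.0052  0.0636]
40 [ 0.0631 -0.0077  0.0788]
50 [ 0.0861 -0.0105  0.0901]
60 [ 0.1108 -0.0134  0.0972]
[0.61285801 0.01243741 0.06990408]
```

View pics/w16.png

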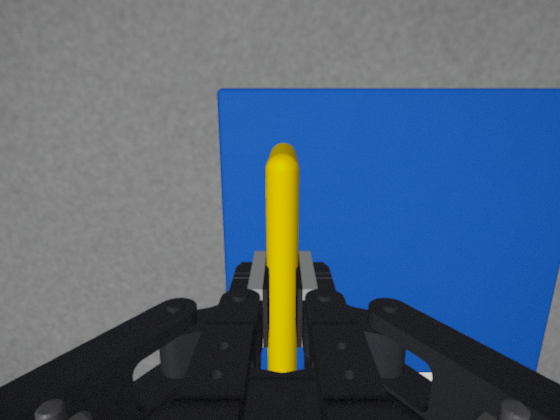

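The bar is held at (0.474, 0.029, axis z 0.118). Now I'll lift it along the hinge arc.

Request:
servo_tool --commands '[[[0.005,0,0.0143,0,0,0,1],[0.012,-0.001,0.0281,0,0,0,1],[0.0207,-0.0018,0.0409,0,0,0,1],[0.0305,-0.003,0.0528,0,0,0,1],[0.0414,-0.0044,0.0636,0,0,0,1]]]'

```text
t: 16.05
position: [0.5129, 0.0248, 0.3352]
orientation: [[0.121, 0.993, -0.013], [0.993, -0.121, -0.001], [-0.002, -0.013, -1.0]]
wrist_force: [-14.2, -0.7, 6.5]
opening: 0.01
```

Request:
servo_tool --commands '[[[0,0,0,0,0,0,1]]]'

```text
t: 16.18
position: [0.5137, 0.0247, 0.3365]
orientation: [[0.122, 0.993, -0.01], [0.993, -0.122, -0.001], [-0.002, -0.01, -1.0]]
wrist_force: [-15.6, -0.3, 11.2]
opening: 0.0099
```

```bash
python3 - <<'E'
from h import *
o=observe();print(o['t'],o['position'].round(4),o['orientation'].round(4).tolist(),o['opening'],o['wrist_force'].round(1),o['torque'].round(2))
im=snap('side','s17.png');cv2.imwrite('pics/s17c.png',cv2.resize(im[160:270,215:335],None,fx=5,fy=5,interpolation=cv2.INTER_CUBIC)[:,:,::-1])
E
```

```text
16.175 [0.5137 0.0247 0.3365] [[0.1216, 0.9925, -0.0104], [0.9926, -0.1216, -0.0008], [-0.0021, -0.0102, -0.9999]] 0.00991151039929307 [-15.6  -0.3  11.2] [-0.18  3.12  0.01]
```

View pics/s17c.png

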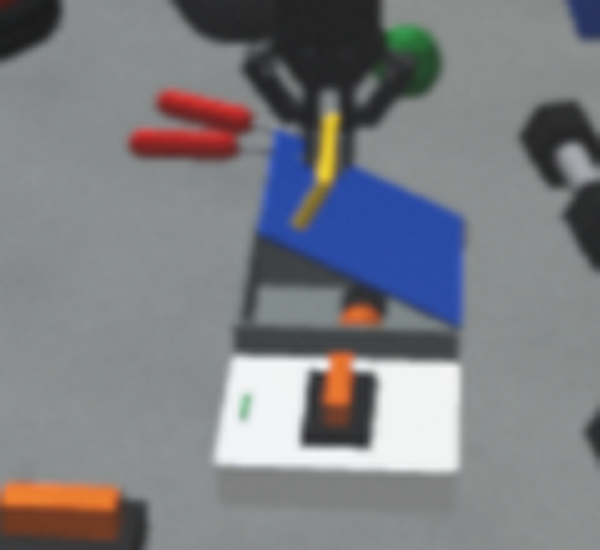

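The side view shows the lid at about 30°, held by the bar, with the battery still seated. I'll continue to 60°.

Request:
servo_tool --commands '[[[0.0115,-0.0014,0.0095,0,0,0,1],[0.0245,-0.003,0.0178,0,0,0,1],[0.038,-0.0047,0.0245,0,0,0,1],[0.0527,-0.0065,0.0299,0,0,0,1],[0.0675,-0.0082,0.0336,0,0,0,1]]]'

```text
t: 16.85
position: [0.5838, 0.0162, 0.3728]
orientation: [[0.122, 0.993, -0.0], [0.993, -0.122, -0.002], [-0.002, -0.0, -1.0]]
wrist_force: [-6.7, -1.3, 10.9]
opening: 0.0099
```

Request:
servo_tool --commands '[[[0,0,0,0,0,0,1],[0,0,0,0,0,0,1],[0,0,0,0,0,0,1]]]'

```text
t: 17.23
position: [0.5841, 0.0161, 0.3729]
orientation: [[0.122, 0.993, 0.001], [0.993, -0.122, -0.002], [-0.002, 0.002, -1.0]]
wrist_force: [-7.7, -1.7, 13.7]
opening: 0.0097
```

```bash
python3 - <<'E'
from h import *
o=observe();print(o['t'],o['position'].round(4),o['orientation'].round(4).tolist(),o['opening'],o['wrist_force'].round(1),o['torque'].round(2))
ex=np.array([.9927,-.1205,0]);G=o['position']+.155*o['orientation'][:,2]
r=G-np.array([.6129,.0124,.0699]); x,z=r@ex,r[2]
print('handle rel hinge',x,z,'radius',np.hypot(x,z),'(0.148) angle',np.degrees(np.arctan2(z,-x)-np.arctan2(48,140)))
im=snap('side','s18.png');cv2.imwrite('pics/s18c.png',cv2.resize(im[150:270,215:335],None,fx=4.8,fy=4.8,interpolation=cv2.INTER_CUBIC)[:,:,::-1])
im=snap('scene','c18.png');cv2.imwrite('pics/c18c.png',cv2.resize(im[100:255,200:330],None,fx=3.8,fy=3.8,interpolation=cv2.INTER_CUBIC)[:,:,::-1])
E
```

```text
17.225 [0.5841 0.0161 0.3729] [[0.122, 0.9925, 0.0014], [0.9925, -0.122, -0.0019], [-0.0018, 0.0016, -1.0]] 0.009721267337288826 [-7.7 -1.7 13.7] [-0.35  1.58 -0.05]
handle rel hinge -0.028801938080756234 0.14797981215873923 radius 0.1507566795990926 (0.148) angle 60.061336863824636
```

View pics/s18c.png

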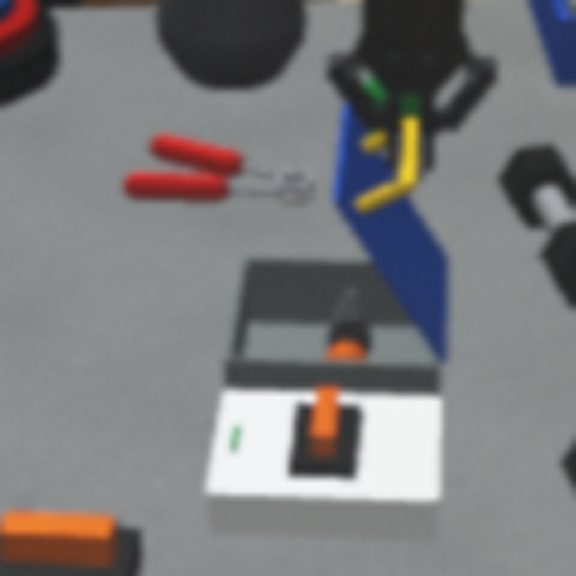

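View pics/c18c.png

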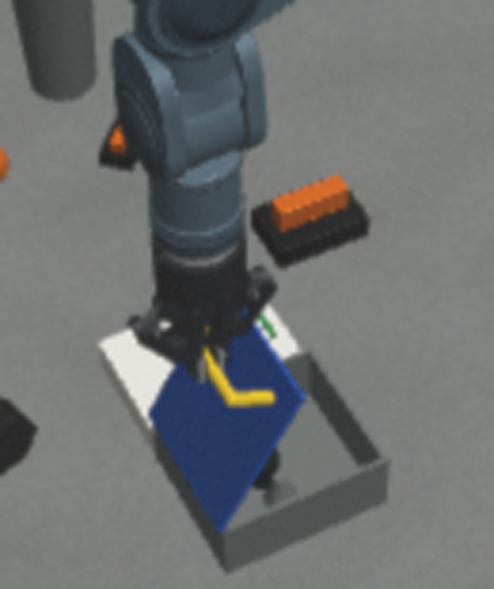

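```bash
python3 - <<'E'
from h import *
d=get_calibration('side');ex=np.array([.9927,-.1205,0]);ey=np.array([.1205,.9927,0])
P0=np.array([.512,-.1128,0]); K,R,t=[np.array(d[k],float) for k in('mtx','R','t')];o=-R.T@t.ravel()
def pl(u,v,y): # intersect with plane dock-y = y from pocket
    px=(215+(u-1.9)/4.8,150+(v-1.9)/4.8,1); r=R.T@np.linalg.solve(K,px)
    s=(y-(o-P0)@ey)/(r@ey); q=o+s*r-P0; return np.array([q@ex,q[2]])
h=pl(445,360,.0625);f=pl(333,200,.0625);print(h,f,np.linalg.norm(h-f),'angle',np.degrees(np.arctan2((f-h)[1],-(f-h)[0])))
b=pl(410,185,.0925);print('bar near end rel hinge',b-[.085,.07],np.degrees(np.arctan2((b-[.085,.07])[1],-(b-[.085,.07])[0])-np.arctan2(48,140)))
f2=pl(349,100,.2125);h2=pl(447,258,.2125);print(h2,f2,'angle',np.degrees(np.arctan2((f2-h2)[1],-(f2-h2)[0])))
E
```

```text
[0.08614177 0.07681162] [5.24423111e-05 2.18882823e-01] 0.1661192325765925 angle 58.78585504439467
bar near end rel hinge [-0.02902271  0.14547278] 59.792635324457514
[0.08641229 0.07389715] [0.00425236 0.22142327] angle 60.88578488005696
```

The image measurements give 58.8°, 59.8° and 60.9°, and the tool pose gives 60.1°. I'll hold briefly, check for drift, then hand in.

Request:
servo_tool --commands '[[[0,0,0,0,0,0,1],[0,0,0,0,0,0,1],[0,0,0,0,0,0,1],[0,0,0,0,0,0,1]]]'

```text
t: 17.82
position: [0.584, 0.0161, 0.3728]
orientation: [[0.122, 0.993, 0.001], [0.993, -0.122, -0.002], [-0.002, 0.002, -1.0]]
wrist_force: [-7.0, -1.7, 14.5]
opening: 0.0097
```

```bash
python3 - <<'E'
from h import *
o=observe();print(o['t'],o['position'].round(4),o['opening'],o['wrist_force'].round(1),abs(o['qvel']).max())
im=snap('side','s19.png')
if abs(o['position'][2]-.3729)<.002 and o['opening']>.008: print(sign_off())
E
```

```text
17.825 [0.584  0.0161 0.3728] 0.009730464996118146 [-7.  -1.7 14.5] 0.144476710586093
the job is handed in; nothing more can be done
None
```

View pics/s19.png

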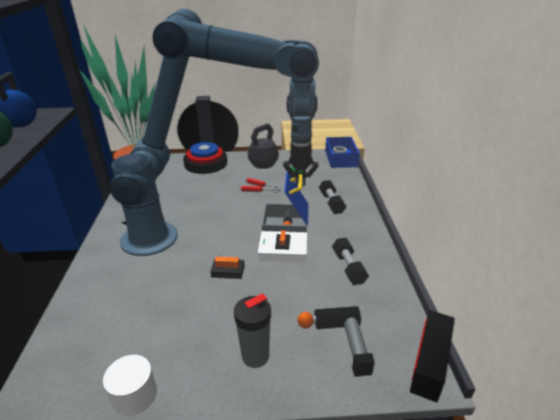

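I seated the 80 x 52 mm battery in the charging deck's pocket and let go of it while the lid was shut. I then lifted the blue lid by its bar, and the arm was holding it at about 60° when I handed the job in, at about 18 s.

- **Battery:** It caught on the pocket rim at first and tipped in the grip, so it took several small lifts and shifts to seat, with at most about 53 N read at the wrist. After release it measured square and level, about 1 mm to -x within its clearance. Pressing the rib top met contact at z = 0.2454 m, against 0.245 m expected for fully home. I did not re-measure it after opening the lid, but the last side view still shows it seated.
- **Lid:** The tool pose gave 60.1° and the side camera gave 58.8°, 59.8° and 60.9°. The hold was steady, with no drift over the last half second.
- **What disagreed:** The handle's distance from the hinge came out at 151 mm instead of 148 mm. A steady load of about 16 N remained at the wrist, so the bar probably sits 2–3 mm off-centre in the pads.
- **Other gear:** The last picture shows it where it started, judged by eye.

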